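# Load the heat-sink drill jig, release its jaw and set the bush plate on its dowels

## Robot

A 6-joint arm with a two-finger parallel gripper is mounted at the origin on a cart in front of the work surface, level with it; the furniture and walls round the work are solid. World frame = base frame: x ahead of the robot, y to its left, z up, the work surface at z = 0. Lengths are in mm, angles in rad, forces in N, time in s.
With the tool pointing down it reaches from about 350 to 875 mm from the base axis. Payload 4.2 kg.
Tool frame: the origin (TCP) lies midway between the tips of the shut fingers; the grasp point (between the pads) lies 19 mm behind it; z points along the fingers, y is the line along which they close (so a half turn about z gives the same grasp; the last joint's range is limited). The gripper opens to 85 mm and grips with 20 to 120 N. Pads are 22 mm wide; open, the fingers measure 114 mm over their backs; the gripper's body (76 mm by 85 mm) begins 54 mm behind the grasp point. The pads swing forward as they close: fully open they stand 13 mm farther back than shut.
Start: joints at [-0.989, 0.385, 0.008, 0, -1.194, -0.259], TCP at [198.28, -592.692, 198.112] pointing down, gripper open.
Joint ranges: [-3.14, 3.14], [-1.21, 2.06], [-1.07, 1.41], [-3.16, 2.05], [-2.99, -0.16], [-3.1, 3.1]. Speed limits (rad/s): [2.79, 2.79, 3.14, 3.14, 3.14, 3.14].

## Interface

Orientations are given as a unit quaternion [x, y, z, w].
In Python, from bench import sensors, get_image, camera_params, job_done gives the robot as it stands.
- The arm moves only by the tool servo_tool, never from a script. Its argument "motion" is a list of rows, each an object with "travel": the shift along the tool's x, y, z as a fraction of full scale, a list of three; "rot": the turn, a rotation vector about the tool's x, y, z as a fraction of full scale, a list of three; "hand": the opening, from 0 (shut) to 1 (fully open). In form: [{"travel": [x, y, z], "rot": [wx, wy, wz], "hand": hand}, ...]. A call has 1 to 10 rows; each row shifts and turns the commanded pose from where the row before left it, along the tool's axes as they then stand; what a row does not reach is not made up. Full scale, the value 1, is 25 cm for a shift and 360 degrees for a turn. A row lasts 1/12 s, in which the tool goes at most 41.7 mm and 7.16 degrees, less where a joint would pass 70% of its speed; a pose out of reach is approached as far as the arm can. A call with a number of a shift or a turn outside -1 to 1 is refused whole. A call with a gripper value outside its range is refused whole. The fingers move at their own pace and stop on an object; the grip force is fixed at half the most. Time passes only in rows, so rows that do not move let the fingers close. It gives the time, the measured TCP pose, the force, the opening and the grip force at its end, in the units of the state.
- sensors.read_state(): the state, without advancing time (a new reading comes with each control period).
- get_image(name): name is "scene" or "top" or "wrist"; returns (picture, depth): 480x640x3 uint8, red, green, blue; 480x640 float32, mm along the optical axis (not along the pixel's ray), 0 where there is no reading.
- camera_params(name): a dict with "camera_matrix" (3x3 intrinsics, pixels), "dist" ([k1, k2, p1, p2, k3] as OpenCV has them; the pictures are not rectified), "R" (3x3) and "t" (3): a world point X has camera coordinates R X + t; the wrist camera has in their place "mount" (4x4, takes a point from camera to tool coordinates, whose origin is the TCP and whose axes are the flange's). Camera axes: x right, y down, z forward; pixel columns grow to the right and rows downward; lengths in mm; the calibration is good to about 2 mm. A picture is of the moment at which its call begins: read the wrist's pose just before it. camera_params takes no time and is no camera call.
- job_done(): hands the job in; it is judged then, once.
The state is a dict: "clock": time; "joints": joint angles; "joint_vel": joint speeds; "joint_efforts": joint torques, N m; "position": TCP position; "ee_rot": TCP orientation; "contact_force": force on the tool from outside, world axes, zero at the start; "wrist_torque": the same for the moment, N m; "gripper_width": finger opening in mm; "grasp_force": force on a finger pad.
Only numpy, scipy, OpenCV 4.12 (cv2) and the standard library are available. Lean on these libraries where they do the work, as an engineer would, in place of code of your own. Each camera call takes 0.05 s, during which the arm holds its last target. There are 200 camera calls.

## Task

Get the small drill jig ready for drilling. Lift the chip brush off its jaws and lay it flat on the bench or the orange board, clear of the jig, then set every aluminium heat-sink blank, fins down, in a bay of its own, down on the parallels between the jaws. Once all blanks are in, draw the red-knobbed pin straight up so that the spring jaw closes and clamps them against the fixed jaw, and park the pin hanging in the open notch at the side of the jig. Only then lower the blue bush plate level over both dowels, without forcing it, until it lies flush on the two posts. Leave the blower and the tachometer where they are.

Things in the scene. Friction and masses are not known exactly. Their poses are not given: they have to be found in the camera images.
- jig_centre (a point): Centre of the fixed drill jig (dark steel base 12 mm thick), midway between the two dowels, at the tops of the parallels on which the blanks sit (z 0.018). y axis along the row of bays and dowels, x across the jaws, both within 7 degrees of the world's. In its frame the base spans x -0.072 to 0.050, y +-0.083, with a 44 mm wide tongue under the pin to x -0.098.
- bay_1 (a point): Right-hand bay (jig y = -0.042) at the parallels' tops: where the middle of a clamped blank's underside comes. Fixed jaw's face at jig x +0.030, sliding jaw's at -0.040 while held back; both jaws' tops at z 0.032, each 17 mm thick.
- bay_2 (a point): The same of the middle bay (y = 0). Each bay is 39 mm wide along y; 3 mm thick, 26 mm long fences with tops at z 0.0295 part the bays.
- bay_3 (a point): The same of the left-hand bay (y = +0.042). Outside the outer bays stand the two aluminium dowel posts, 56 x 21.5 mm, 60 mm high.
- dowel_left (a point): Tip of the left steel dowel, z 0.082. Each dowel is 10 mm thick, stands 22 mm above the flat top (z 0.060) of its post, 72 mm from the jig's centre along y, and tapers over its upper 9 mm.
- dowel_right (a point): Tip of the right steel dowel, likewise.
- notch (a point): Parking notch: keeper 34 mm wide at the jig's near left side with a 13 mm wide slot open to the jig's -x (toward the robot); plate 6 mm thick, top z 0.036, overhanging the bench. This point (jig x -0.080, y +0.058): axis of the parked pin at the keeper's top. Slot's end 6.5 mm along +x, mouth 16 mm along -x. The parked pin's knob rests on the keeper, its shank hangs through the slot.
- pin_knob (a point): Middle of the red knob (22 mm across, 30 mm high) of the loose hold-back pin; shank below it 10 mm thick, 30 mm long; 60 g; z axis up along the pin. At the start it stands in a bore through the sliding jaw's lug (top z 0.034, under the knob) and the base, at jig x -0.078, y 0. The spring loads it sideways: drawing takes up to about 15 N; free after 30 mm.
- jaw (a joint): Travel of the spring-loaded sliding jaw (m), along the jig's +x: 0 held back by the pin, about 0.010 when closed on blanks, 0.018 with nothing between the jaws. A spring of about 10 N closes it by itself when the pin is drawn.
- plate_grip (a point): Middle of the black grip bar (along the plate's y, 14 mm wide, 90 mm long, 14 mm high) of the loose blue bush plate, 39 mm above the plate's underside, over its centre. Plate 76 (x) x 166 (y) x 8 mm, about 320 g; two 12 mm dowel holes 72 mm either side of the centre along y; fits either way round. Seated, its underside is at z 0.060, this point at z 0.099.
- brush_mid (a point): Middle of the dark chip brush that lies across the jaws, 10 mm above its underside. It is 132 mm long along its own y; the handle is 12 mm wide and 7 mm high, the bristle head (last 20 mm at the -y end) 18 mm wide and 19 mm high; 20 g.
- blank_1_mid (a point): Middle (half-way up) of heat-sink blank 1: bare aluminium, 60 (x) x 34 (y) x 38 mm high, solid side up, fins down, about 120 g. In a bay its x axis lies along the jig's x (either way round) and its top 24 mm stand above the jaws, so it can be held there by its 60 mm length. Two or three blanks are present.
- blank_2_mid (a point): Middle (half-way up) of heat-sink blank 2: bare aluminium, 60 (x) x 34 (y) x 38 mm high, solid side up, fins down, about 120 g. In a bay its x axis lies along the jig's x (either way round) and its top 24 mm stand above the jaws, so it can be held there by its 60 mm length. Two or three blanks are present.
- blank_3_mid (a point): Middle (half-way up) of heat-sink blank 3: bare aluminium, 60 (x) x 34 (y) x 38 mm high, solid side up, fins down, about 120 g. In a bay its x axis lies along the jig's x (either way round) and its top 24 mm stand above the jaws, so it can be held there by its 60 mm length. Two or three blanks are present.
- blower: A black radial blower on the orange board, 78 x 84 x 29 mm, bystander. Origin under its middle.
- tacho: An orange hand tachometer, 54 x 114 x 30 mm, bystander; origin under its middle. It lies on the orange board (a flat board right of the jig, top z 0.008, from about y -0.18 rightward at x 0.5 to 0.65), of which a strip 5 cm wide between tachometer and jig (round x 0.56, y -0.20) is free.

How it is judged:
By the outcome, as a careful person would: the job done as asked, in the order asked, and still so for the second after the job is handed in, with the robot touching nothing.
Of blank_1, blank_2, blank_3 only 2 to 3 are there at a start; the rules pass over those that are not, and their reading is None.
At some moment in a run one of plate, blank_1, blank_2, blank_3 may be knocked a few centimetres aside while the robot is not near it.
It also fails if it takes over 208 s, if anything falls off the work surface, if the arm or the gripper's body presses on something with over 40 N, if the wrist force passes 120 N, or if a joint passes its speed limit or range.

## Working session

There is one attempt and no reset: what is moved stays moved. The work goes in short steps, Python scripts to look and compute and a tool call to move; the robot and the scene stay as the last step left them, time stands still between calls to the robot, and variables do not carry over. Pictures are saved under pics/ and viewed, at most 14 in all, crops included, and the job is handed in when it is done.

Besides the shell and the picture viewer there is one more tool, called after ">>>" as name([rows], argument=value, ...), one row to a line, values as JSON. servo_tool: Moves the arm, as the interface text tells. Its arguments: {"type":"object","properties":{"motion":{"type":"array"}},"required":["motion"]}

```bash
mkdir -p pics; ls; cat > h.py <<'E'
import numpy as np,cv2
from bench import sensors,get_image,camera_params,job_done
from scipy.spatial.transform import Rotation as Ro
def grab(n,save=None):
    s=sensors.read_state(); im,d=get_image(n); p=camera_params(n)
    K=np.array(p["camera_matrix"],float); D=np.array(p["dist"],float)
    if n=="wrist":
        T=np.eye(4);T[:3,:3]=Ro.from_quat(s["ee_rot"]).as_matrix();T[:3,3]=s["position"]
        W=T@np.array(p["mount"])   # camera->world
        R=W[:3,:3].T;t=-R@W[:3,3]
    else: R=np.array(p["R"],float);t=np.array(p["t"],float).ravel()
    if save: cv2.imwrite("pics/"+save,im[:,:,::-1])
    return dict(im=im,d=d,K=K,D=D,R=R,t=t,s=s)
def rays(v,uv):
    q=cv2.undistortPoints(np.array(uv,float).reshape(-1,1,2),v["K"],v["D"]).reshape(-1,2)
    d=np.c_[q,np.ones(len(q))]@v["R"]; return -v["R"].T@v["t"],d
def onplane(v,uv,z):
    o,d=rays(v,uv); return o+d*((z-o[2])/d[:,2:])
def cloud(v):
    h,w=v["d"].shape; uu,vv=np.meshgrid(np.arange(w),np.arange(h))
    o,d=rays(v,np.stack([uu,vv],-1).reshape(-1,2)); 
    return (o+d*v["d"].reshape(-1,1)).reshape(h,w,3)
def proj(v,X):
    return cv2.projectPoints(np.array(X,float).reshape(-1,3),cv2.Rodrigues(v["R"])[0],v["t"],v["K"],v["D"])[0].reshape(-1,2)
E
python3 - <<'E'
from h import *
for n in("top","scene"):
    v=grab(n,n+"0.png"); np.save(n+"0d.npy",v["d"]); print(n,-v["R"].T@v["t"],v["K"][0,0])
    np.savez(n+"0.npz",**{k:v[k] for k in("im","d","K","D","R","t")})
print(sensors.read_state(),camera_params("wrist"))
E
```

```text
pics
top [ 382.21664967   -4.81014475 1225.20312416] 590.1651515833006
scene [-181.92129878  568.42743342  602.9968673 ] 535.9141760754895
{'clock': 0.1, 'joints': array([-9.89401584e-01,  3.85494576e-01,  6.81172405e-03, -4.03706158e-04,
       -1.19402099e+00, -2.58595746e-01]), 'joint_vel': array([-0.0001892 , -0.00134684,  0.00231391,  0.00283228,  0.00048423,
       -0.00205421]), 'joint_efforts': array([-6.70677819e-04, -3.93319237e+01,  1.88930476e+01,  4.19799507e+00,
       -2.57163905e-03,  1.07451132e-05]), 'position': array([ 198.09095439, -592.18094164,  197.14595065]), 'ee_rot': array([-1.60626119e-01,  9.87014845e-01,  9.47371513e-04, -2.17583125e-04]), 'contact_force': array([-0.3296802 ,  0.04297837,  0.31486912]), 'wrist_torque': array([ 0.06507048, -0.03645755, -0.020249  ]), 'grasp_force': 0.0, 'gripper_width': 85.47915148082404} {'camera_matrix': array([[372.46548318,   0.        , 324.56367474],
       [  0.        , 372.46548318, 240.81013771],
       [  0.        ,   0.        ,   1.        ]]), 'dist': array([-0.04939114,  0.        ,  0.        ,  0.        ,  0.        ]), 'mount': array([[ 1.02680316e-03, -9.47982833e-01, -3.18319799e-01,
         8.17260533e+01],
       [ 9.99999467e-01,  9.38881243e-04,  4.29628685e-04,
         7.75915051e-02],
       [-1.08416130e-04, -3.18320070e-01,  9.47983292e-01,
        -1.77249865e+02],
       [ 0.00000000e+00,  0.00000000e+00,  0.00000000e+00,
         1.00000000e+00]])}
```

View pics/top0.png

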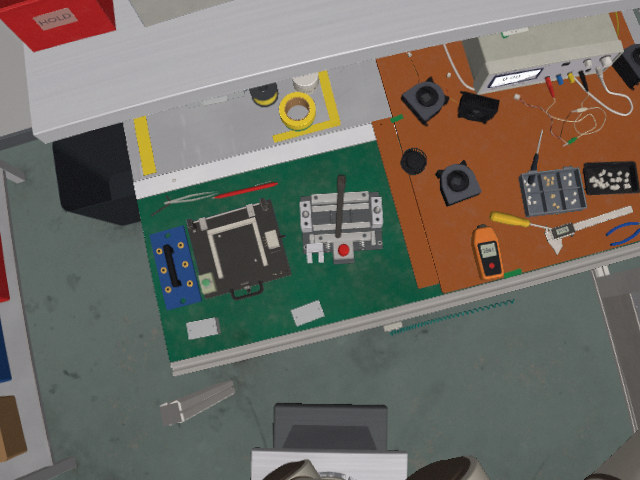

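View pics/scene0.png

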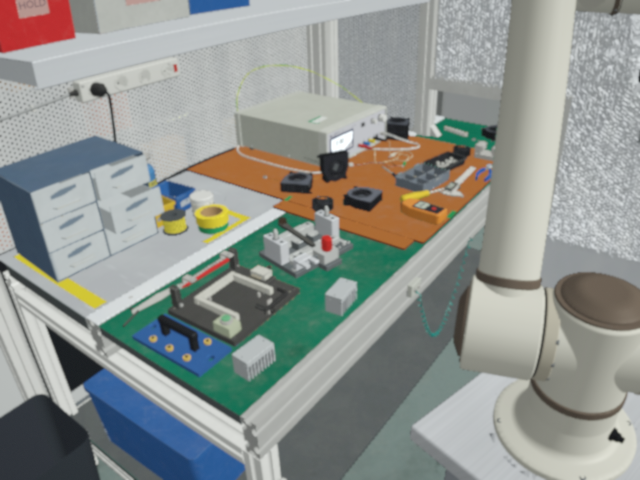

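Top view: two blanks at (202,329) and (308,313), plate at (175,268), brush along column ~340 (rows 177–237), red knob (344,250), keeper around (315,255), posts at (307,215) and (376,210). The scene view shows both blanks fins down.

```bash
python3 - <<'E'
from h import *
z=np.load("top0.npz"); v={k:z[k] for k in z}
P=cloud(v); hsv=cv2.cvtColor(v["im"],cv2.COLOR_RGB2HSV)
def rep(n,m,lo,hi,box):
    M=np.zeros(m.shape,bool);M[box[1]:box[3],box[0]:box[2]]=1
    M&=m&(P[...,2]>lo)&(P[...,2]<hi); q=P[M]
    r=cv2.minAreaRect(q[:,:2].astype(np.float32)); print(n,len(q),"med",np.median(q,0).round(1),"rect",np.round(r[0],1),np.round(r[1],1),round(r[2],1))
a=np.ones(hsv.shape[:2],bool)
rep("b1",a,25,50,(180,310,225,350)); rep("b2",a,25,50,(285,295,330,330))
blue=(hsv[...,0]>100)&(hsv[...,0]<125)&(hsv[...,1]>120)
rep("plate",blue,-5,30,(145,220,210,315))
rep("grip",a,28,60,(145,220,210,315))
red=((hsv[...,0]<8)|(hsv[...,0]>172))&(hsv[...,1]>150)
rep("knob",red,40,90,(325,235,360,262))
rep("postL",a,50,75,(295,185,320,240)); rep("postR",a,50,75,(360,185,390,240))
rep("brush",hsv[...,2]<110,28,60,(328,170,350,241))
rep("keeper",a,20,50,(300,236,328,270))
rep("tacho",a,20,60,(460,215,515,285))
for x in (650,700,750,800,850,900):pass
d=v["d"];print("zero",(d==0).mean())
for c in (340,420,500):
  print(c,[(r,P[r,c].round(0).tolist()) for r in (20,60,90,120,135,150,170)])
E
```

```text
b1 533 med [394.6 258.5  39.1] rect [394.4 259.8] [34.8 62.4] 12.5
b2 512 med [429.   46.9  39. ] rect [429.4  46.5] [34.3 59.7] 21.8
plate 2181 med [518.1 325.5   9.3] rect [520.7 329.7] [166.3  78.1] 16.6
grip 550 med [507.2 315.8  44.5] rect [540.  298.1] [151.2  94.4] 4.2
knob 99 med [555.2 -22.8  63.8] rect [555.5 -23.2] [20.9 19.5] 23.4
postL 286 med [622.8  53.5  61.2] rect [626.3  53.9] [57.4 21.4] 4.6
postR 288 med [634.  -89.2  60.7] rect [636.8 -90.2] [56.3 21.6] 4.5
brush 436 med [653.8 -15.1  40. ] rect [650.2  -9.6] [ 26.4 131.4] 85.7
keeper 396 med [563.2  30.2  36. ] rect [560.5  30.8] [57.2 45.6] 4.1
tacho 1492 med [ 564.5 -322.1   36.9] rect [ 576.7 -328.6] [ 82.1 150.8] 74.5
zero 0.003896484375
340 [(20, [820.0, -9.0, 475.0]), (60, [766.0, -10.0, 458.0]), (90, [921.0, -13.0, 2.0]), (120, [851.0, -14.0, 0.0]), (135, [815.0, -14.0, 5.0]), (150, [782.0, -15.0, 0.0]), (170, [737.0, -15.0, 1.0])]
420 [(20, [822.0, -122.0, 476.0]), (60, [994.0, -192.0, 10.0]), (90, [914.0, -187.0, 27.0]), (120, [849.0, -188.0, 15.0]), (135, [817.0, -188.0, 7.0]), (150, [775.0, -184.0, 32.0]), (170, [732.0, -184.0, 29.0])]
500 [(20, [828.0, -237.0, 476.0]), (60, [939.0, -337.0, 133.0]), (90, [920.0, -365.0, 26.0]), (120, [856.0, -366.0, 9.0]), (135, [823.0, -366.0, 4.0]), (150, [787.0, -364.0, 7.0]), (170, [742.0, -362.0, 6.0])]
```

```bash
cat >> h.py <<'E'
def plan(x,y,z,psi=None,frm=None):
    "psi: world angle (deg) of tool y. prints rotation fraction first, then travel fraction (after the turn)"
    s=sensors.read_state(); p=s["position"]; M=Ro.from_quat(s["ee_rot"]).as_matrix()
    c=np.degrees(np.arctan2(M[1,1],M[0,1])); 
    if psi is None: psi=c
    r=(psi-c+180)%360-180
    if frm is not None: p=np.array(frm)
    a=np.radians(psi); Y=np.array([np.cos(a),np.sin(a),0]); X=np.array([-Y[1],Y[0],0])
    d=np.array([x,y,z])-p; t=np.array([d@X,d@Y,-d[2]])/250
    print("pos",p.round(1),"psi",c.round(2),"tilt",M[:,2].round(4),"| rotz frac",round(-r/360,4),"n>=",int(np.ceil(abs(r)/7.1)),"| travel",t.round(4),"n>=",int(np.ceil(np.linalg.norm(t)/.12)))
E
python3 -c "
from h import *
plan(550,-20,230,94.2)"
```

```text
pos [ 198.1 -592.2  197.1] psi 108.49 tilt [-7.0e-04  1.8e-03 -1.0e+00] | rotz frac 0.0397 n>= 3 | travel [-1.5715  2.1795 -0.1314] n>= 23
```

>>> servo_tool([
  {"travel":[0,0,-0.03],"rot":[0,0,0.01],"hand":1},
  {"travel":[0,0,-0.03],"rot":[0,0,0.01],"hand":1},
  {"travel":[0,0,-0.03],"rot":[0,0,0.01],"hand":1},
  {"travel":[0,0,-0.04],"rot":[0,0,0.01],"hand":1},
  {"travel":[-0.065,0.091,0],"rot":[0,0,0],"hand":1},
  {"travel":[-0.065,0.091,0],"rot":[0,0,0],"hand":1},
  {"travel":[-0.065,0.091,0],"rot":[0,0,0],"hand":1},
  {"travel":[-0.065,0.091,0],"rot":[0,0,0],"hand":1},
  {"travel":[-0.065,0.091,0],"rot":[0,0,0],"hand":1},
  {"travel":[-0.065,0.091,0],"rot":[0,0,0],"hand":1},
])

```text
clock: 0.93
position: [286.1, -448.1, 230.2]
ee_rot: [-0.036, 0.999, 0.0, -0.0]
contact_force: [0.4, -0.1, 0.3]
gripper_width: 85.1
grasp_force: 0.0
```

>>> servo_tool([
  {"travel":[-0.065,0.091,0],"rot":[0,0,0],"hand":1},
  {"travel":[-0.065,0.091,0],"rot":[0,0,0],"hand":1},
  {"travel":[-0.065,0.091,0],"rot":[0,0,0],"hand":1},
  {"travel":[-0.065,0.091,0],"rot":[0,0,0],"hand":1},
  {"travel":[-0.065,0.091,0],"rot":[0,0,0],"hand":1},
  {"travel":[-0.065,0.091,0],"rot":[0,0,0],"hand":1},
  {"travel":[-0.065,0.091,0],"rot":[0,0,0],"hand":1},
  {"travel":[-0.065,0.091,0],"rot":[0,0,0],"hand":1},
  {"travel":[-0.065,0.091,0],"rot":[0,0,0],"hand":1},
])

```text
clock: 1.68
position: [417.2, -233.5, 230.3]
ee_rot: [-0.036, 0.999, 0.0, -0.0]
contact_force: [1.2, -0.3, 0.5]
gripper_width: 85.3
grasp_force: 0.0
```

>>> servo_tool([
  {"travel":[-0.065,0.091,0],"rot":[0,0,0],"hand":1},
  {"travel":[-0.065,0.091,0],"rot":[0,0,0],"hand":1},
  {"travel":[-0.065,0.091,0],"rot":[0,0,0],"hand":1},
  {"travel":[-0.065,0.091,0],"rot":[0,0,0],"hand":1},
  {"travel":[-0.065,0.091,0],"rot":[0,0,0],"hand":1},
  {"travel":[-0.065,0.091,0],"rot":[0,0,0],"hand":1},
  {"travel":[-0.065,0.091,0],"rot":[0,0,0],"hand":1},
  {"travel":[-0.065,0.091,0],"rot":[0,0,0],"hand":0.5},
  {"travel":[-0.065,0.09,0],"rot":[0,0,0],"hand":0.35},
  {"travel":[0,0,0],"rot":[0,0,0],"hand":0.35},
])

```text
clock: 2.52
position: [550.2, -17.2, 229.6]
ee_rot: [-0.038, 0.999, 0.0, -0.0]
contact_force: [-0.5, 0.5, -0.4]
gripper_width: 51.8
grasp_force: 0.0
```

```bash
python3 - <<'E'
from h import *
v=grab("wrist","w1.png"); np.savez("w1.npz",**{k:v[k] for k in("im","d","K","D","R","t")})
s=v["s"];print(s["clock"],s["position"],s["gripper_width"],s["joints"].round(2))
P=cloud(v); hsv=cv2.cvtColor(v["im"],cv2.COLOR_RGB2HSV)
o=v["R"]
T=P-s["position"]
m=(P[...,2]>120)&(v["d"]>0)
if m.any(): print("finger pts z min",P[m][:,2].min()-s["position"][2], np.percentile(P[m][:,2],1)-s["position"][2],m.sum())
def rep(n,m):
    q=P[m]; r=cv2.minAreaRect(q[:,:2].astype(np.float32)); print(n,len(q),"med",np.median(q,0).round(1),"rect",np.round(r[0],1),np.round(r[1],1),round(r[2],1))
x,y,zz=P[...,0],P[...,1],P[...,2]
rep("postL",(zz>57)&(zz<64)&(y>35)&(y<75)&(x>580)&(x<670)); rep("postR",(zz>57)&(zz<64)&(y<-70)&(y>-110)&(x>590)&(x<680))
for a,b in(("L",1),("R",-1)):
    rep("dowel"+a,(zz>75)&(zz<86)&(abs(y-(-18+72*b))<15)&(abs(x-631)<20))
red=((hsv[...,0]<8)|(hsv[...,0]>172))&(hsv[...,1]>150)
rep("knob",red&(zz>55)&(zz<70)&(x<590)&(y>-50)&(y<10))
E
```

```text
2.5167 [550.22565486 -17.2279845  229.57722147] 51.75374348284398 [ 0.26  0.24 -0.13 -0.   -1.21 -1.76]
finger pts z min 36.83744039734904 45.68715224249826 50893
postL 835 med [618.7  52.8  61.4] rect [626.7  55.7] [56.8 21.6] 4.4
postR 782 med [628.5 -88.   61.3] rect [637.3 -88.6] [54.8 21.9] 4.3
dowelL 76 med [625.4  54.7  79.6] rect [626.1  55. ] [7.4 9.2] 18.1
dowelR 74 med [636.7 -87.5  79.7] rect [637.  -88.2] [9.  6.6] 84.6
knob 412 med [555.2 -22.2  64.8] rect [556.2 -22.3] [21.1 20.2] 3.4
```

View pics/w1.png

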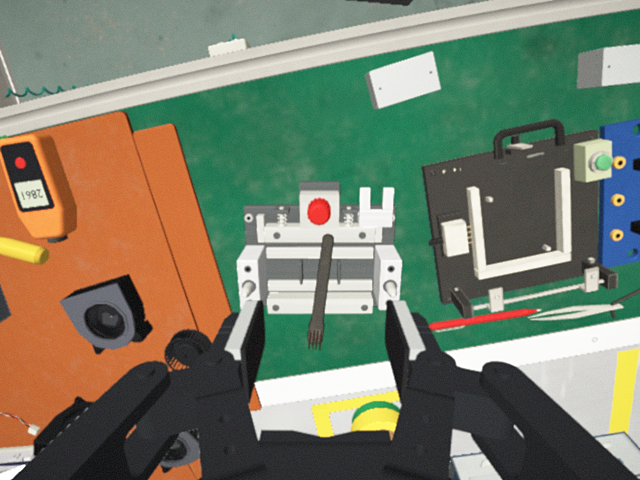

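Wrist view (image right = +y, down = +x): jig at (320,250), knob (319,211), keeper (377,205), brush from handle end (327,238) to bristle head (315,345), dowels (249,288)/(390,288), fingertips about (250,310)/(393,310).

```bash
python3 - <<'E'
from h import *
z=np.load("w1.npz"); v={k:z[k] for k in z}
P=cloud(v); hsv=cv2.cvtColor(v["im"],cv2.COLOR_RGB2HSV)
x,y,zz=P[...,0],P[...,1],P[...,2]
tc=np.array([550.2,-17.2,229.6])
# fingers: nearest points in tool frame
for n,sl in(("L",(slice(290,360),slice(215,270))),("R",(slice(290,360),slice(380,430)))):
    q=P[sl].reshape(-1,3); q=q[q[:,2]>200]-tc if (q[:,2]>200).any() else q[q[:,2]>100]-tc
    print(n,len(q),np.percentile(q,[2,50,98],axis=0).round(1).tolist())
# brush
bx=np.zeros(x.shape,bool); bx[232:352,298:338]=1
m=bx&(hsv[...,2]<110)&(zz>30)&(zz<60)
q=P[m]
for a in range(580,725,12):
    k=q[(q[:,0]>=a)&(q[:,0]<a+12)]
    if len(k)>5: print(a,len(k),np.median(k,0).round(1),np.percentile(k[:,1],[5,95]).round(1))
E
```

```text
L 2413 [[-10.8, -38.8, 40.5], [-7.5, -29.1, 60.5], [9.4, -25.1, 82.6]]
R 2283 [[-14.5, 25.1, 40.5], [-11.7, 27.4, 59.5], [5.8, 37.7, 81.6]]
580 67 [588.4 -10.6  40.2] [-15.5  -6.3]
592 119 [597.7 -11.2  40.2] [-16.2  -6.1]
604 115 [610.4 -11.7  40.1] [-16.9  -6.6]
616 131 [622.2 -12.7  40.1] [-18.5  -6.5]
628 125 [633.7 -13.4  40.1] [-19.   -7.4]
640 115 [646.3 -13.5  40.4] [-19.7  -8.1]
652 105 [657.7 -13.8  40.7] [-19.1  -8.5]
664 105 [670.2 -14.9  40.3] [-19.8  -9.1]
676 117 [682.5 -15.3  40.3] [-21.8  -8.9]
688 170 [695.1 -15.7  40.7] [-23.6  -8.2]
700 153 [705.5 -17.   42.8] [-24.2  -8.2]
712 36 [713.6 -16.6  48.4] [-23.2 -10.6]
```

```bash
python3 - <<'E'
from h import *
z=np.load("w1.npz"); v={k:z[k] for k in z}
P=cloud(v); tc=np.array([550.2,-17.2,229.6])
print(proj(v,[tc+[0,26,0],tc+[0,-26,0],tc+[0,26,19],tc+[-11,26,5],tc+[-11,26,40]]).round(0))
for c in (240,250,258,385,395,402):
    col=P[:,c]-tc; k=np.where(col[:,2]>-60)[0]; print(c,[(int(r),col[r].round(0).tolist()) for r in k[:40:6]])
E
```

```text
[[374. 285.]
 [274. 278.]
 [379. 302.]
 [378. 269.]
 [389. 302.]]
240 [(106, [-81.0, -6.0, 177.0]), (316, [-8.0, -32.0, 54.0]), (322, [-9.0, -31.0, 59.0]), (328, [-9.0, -30.0, 64.0]), (334, [-9.0, -30.0, 67.0]), (340, [-8.0, -29.0, 70.0]), (346, [-9.0, -28.0, 74.0])]
250 [(91, [-81.0, -6.0, 177.0]), (304, [-8.0, -30.0, 44.0]), (310, [-9.0, -29.0, 51.0]), (316, [-9.0, -29.0, 54.0]), (322, [-9.0, -28.0, 59.0]), (328, [-8.0, -27.0, 62.0]), (334, [-8.0, -27.0, 65.0])]
258 [(80, [-81.0, -6.0, 177.0]), (303, [-8.0, -27.0, 44.0]), (309, [-9.0, -26.0, 49.0]), (315, [-6.0, -26.0, 49.0]), (321, [-4.0, -26.0, 50.0]), (327, [-2.0, -26.0, 51.0]), (333, [0.0, -26.0, 51.0])]
385 [(324, [1.0, 26.0, 38.0]), (330, [4.0, 27.0, 38.0]), (336, [5.0, 26.0, 41.0]), (342, [8.0, 27.0, 41.0]), (434, [-12.0, 14.0, 109.0]), (440, [-11.0, 13.0, 111.0]), (446, [-12.0, 13.0, 113.0])]
395 [(300, [-13.0, 28.0, 41.0]), (306, [-13.0, 27.0, 47.0]), (312, [-13.0, 26.0, 52.0]), (318, [-13.0, 25.0, 56.0]), (324, [-12.0, 25.0, 58.0]), (330, [-10.0, 25.0, 59.0]), (336, [-7.0, 25.0, 60.0])]
402 [(300, [-13.0, 31.0, 41.0]), (306, [-13.0, 30.0, 47.0]), (312, [-13.0, 29.0, 52.0]), (318, [-13.0, 28.0, 55.0]), (324, [-13.0, 27.0, 60.0]), (330, [-13.0, 26.0, 64.0]), (336, [-13.0, 26.0, 68.0])]
```

```bash
python3 - <<'E'
from h import *
for n in("scene","top"):
    v=grab(n); P=cloud(v); s=v["s"]; T=P-s["position"]
    m=(abs(T[...,0])<30)&(abs(T[...,1])<70)&(T[...,2]>-60)&(T[...,2]<150)
    q=T[m]; print(n,len(q),s["gripper_width"])
    for a in range(-60,150,10):
        k=q[(q[:,2]>=a)&(q[:,2]<a+10)]
        if len(k): print(a,len(k),k.min(0).round(0)[:2],k.max(0).round(0)[:2])
    u=proj(v,s["position"])[0]; print(u)
    if n=="scene":
        c=v["im"][int(u[1])-90:int(u[1])+60,int(u[0])-100:int(u[0])+100]; c=cv2.resize(c,None,fx=3.5,fy=3.5)
        cv2.circle(c,(350,315),3,(255,0,0),-1); cv2.imwrite("pics/tip.png",c[:,:,::-1])
E
```

```text
scene 2574 43.99965432324159
30 39 [-14. -28.] [10. 31.]
40 115 [-16. -35.] [15. 38.]
50 119 [-15. -34.] [14. 37.]
60 132 [-14. -35.] [12. 36.]
70 118 [-17. -48.] [12. 49.]
80 251 [-20. -56.] [15. 56.]
90 228 [-19. -58.] [15. 58.]
100 299 [-21. -61.] [14. 62.]
110 317 [-21. -64.] [16. 64.]
120 329 [-22. -67.] [12. 68.]
130 374 [-23. -65.] [13. 68.]
140 253 [-20. -36.] [ 7. 51.]
[325.55328258 161.96795127]
top 378 36.08591588364989
30 1 [-13.  20.] [-13.  20.]
40 1 [-14.  22.] [-14.  22.]
50 2 [-14.  20.] [-13.  22.]
70 5 [-15.  26.] [-10.  34.]
80 31 [-17. -52.] [ 3. 46.]
90 56 [-17. -54.] [ 2. 51.]
100 37 [-19. -58.] [-0. 55.]
110 21 [-17. -61.] [-1. 50.]
120 41 [-10. -67.] [ 12. -46.]
130 165 [ -9. -68.] [ 17. -45.]
140 18 [ -8. -61.] [  6. -40.]
[342.86545696 239.2017483 ]
```

View pics/tip.png

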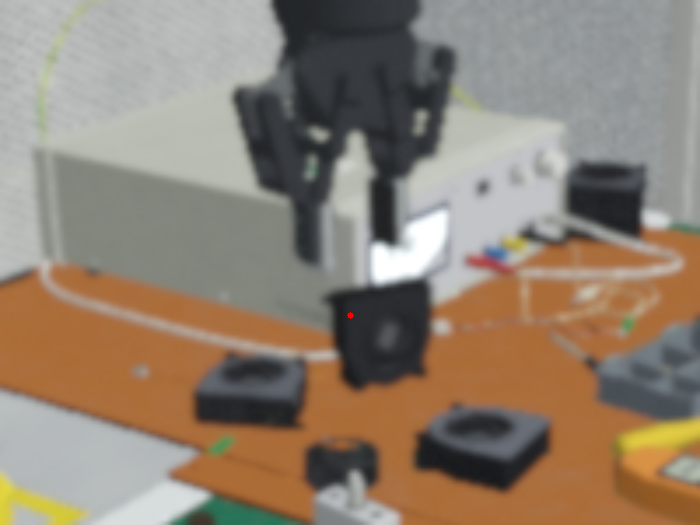

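The scene crop shows the fingertips (around (310,262) and (387,245)) well above the reported TCP (red dot at (350,315)); I'll check the shut fingers before relying on the TCP.

>>> servo_tool([
  {"travel":[0,0,0],"rot":[0,0,0],"hand":0},
  {"travel":[0,0,0],"rot":[0,0,0],"hand":0},
  {"travel":[0,0,0],"rot":[0,0,0],"hand":0},
  {"travel":[0,0,0],"rot":[0,0,0],"hand":0},
  {"travel":[0,0,0],"rot":[0,0,0],"hand":0},
  {"travel":[0,0,0],"rot":[0,0,0],"hand":0},
])

```text
clock: 3.17
position: [548.2, -20.7, 230.7]
ee_rot: [-0.036, 0.999, 0.0, 0.0]
contact_force: [0.7, 0.7, 0.7]
gripper_width: 0.4
grasp_force: 0.0
```

```bash
cat > tip.py <<'E'
from h import *
for n in("scene","wrist"):
    v=grab(n); P=cloud(v); s=v["s"]; M=Ro.from_quat(s["ee_rot"]).as_matrix(); T=(P-s["position"])@M
    m=(abs(T[...,0])<20)&(abs(T[...,1])<60)&(T[...,2]<25)&(T[...,2]>-75)&(v["d"]>0)
    q=T[m]; print(n,round(s["gripper_width"],1),len(q),"tip z(tool)",np.percentile(q[:,2],[90,97,99.5]).round(1) if len(q) else "", "y",[(b,q[(q[:,2]<b)&(q[:,2]>b-8)][:,1].min().round(1),q[(q[:,2]<b)&(q[:,2]>b-8)][:,1].max().round(1)) for b in(-20,-30,-40,-50,-60) if ((q[:,2]<b)&(q[:,2]>b-8)).any()])
E
python3 tip.py
```

```text
scene 0.4 311 tip z(tool) [-40.2 -35.1 -33.6] y [(-30, np.float64(-5.2), np.float64(7.6)), (-40, np.float64(-15.0), np.float64(14.9)), (-50, np.float64(-13.3), np.float64(15.0)), (-60, np.float64(-13.7), np.float64(15.7))]
wrist 0.1 3668 tip z(tool) [-45.1 -41.4 -39.3] y [(-40, np.float64(-13.4), np.float64(13.8)), (-50, np.float64(-13.4), np.float64(13.8)), (-60, np.float64(-13.4), np.float64(13.9))]
```

>>> servo_tool([
  {"travel":[0,0,0],"rot":[0,0,0],"hand":0.73},
  {"travel":[0,0,0],"rot":[0,0,0],"hand":0.73},
  {"travel":[0,0,0],"rot":[0,0,0],"hand":0.73},
  {"travel":[0,0,0],"rot":[0,0,0],"hand":0.73},
  {"travel":[0,0,0],"rot":[0,0,0],"hand":0.73},
  {"travel":[0,0,0],"rot":[0,0,0],"hand":0.73},
])

```text
clock: 3.77
position: [548.3, -20.5, 230.6]
ee_rot: [-0.036, 0.999, -0.0, 0.0]
contact_force: [0.6, -0.5, 0.3]
gripper_width: 62.4
grasp_force: 0.0
```

```bash
python3 tip.py
```

```text
scene 62.4 427 tip z(tool) [-43.7 -40.5 -39.1] y [(-40, np.float64(-44.9), np.float64(43.3)), (-50, np.float64(-43.8), np.float64(44.8)), (-60, np.float64(-44.3), np.float64(46.3))]
wrist 62.1 5005 tip z(tool) [-47.4 -43.6 -40.8] y [(-40, np.float64(-43.2), np.float64(43.5)), (-50, np.float64(-44.6), np.float64(45.2)), (-60, np.float64(-44.9), np.float64(45.2))]
```

Both cameras say the physical tips sit ~37 mm behind the reported TCP; I'll use that offset and verify on contact. Now the brush.

```bash
python3 -c "
from h import *
plan(642,-13.6,60,87)"
```

```text
pos [548.3 -20.5 230.6] psi 94.1 tilt [-0. -0. -1.] | rotz frac 0.0197 n>= 1 | travel [-0.3728  0.0472  0.6824] n>= 7
```

>>> servo_tool([
  {"travel":[0,0,0],"rot":[0,0,0.01],"hand":0.36},
  {"travel":[0,0,0],"rot":[0,0,0.01],"hand":0.36},
  {"travel":[-0.093,0.012,0.04],"rot":[0,0,0],"hand":0.36},
  {"travel":[-0.093,0.012,0.04],"rot":[0,0,0],"hand":0.36},
  {"travel":[-0.093,0.012,0.04],"rot":[0,0,0],"hand":0.36},
  {"travel":[-0.094,0.011,0.04],"rot":[0,0,0],"hand":0.36},
  {"travel":[0,0,0.13],"rot":[0,0,0],"hand":0.36},
  {"travel":[0,0,0.13],"rot":[0,0,0],"hand":0.36},
  {"travel":[0,0,0.13],"rot":[0,0,0],"hand":0.36},
  {"travel":[0,0,0.13],"rot":[0,0,0],"hand":0.36},
])

```text
clock: 4.7
position: [642.2, -13.8, 59.2]
ee_rot: [0.027, 1.0, 0.0, 0.0]
contact_force: [0.2, 0.9, 0.1]
gripper_width: 30.4
grasp_force: 0.0
```

>>> servo_tool([
  {"travel":[0,0,0.03],"rot":[0,0,0],"hand":0.36},
  {"travel":[0,0,0.03],"rot":[0,0,0],"hand":0.36},
  {"travel":[0,0,0.03],"rot":[0,0,0],"hand":0.36},
  {"travel":[0,0,0],"rot":[0,0,0],"hand":0.36},
  {"travel":[0,0,0],"rot":[0,0,0],"hand":0.36},
])

```text
clock: 5.12
position: [643.1, -13.6, 39.6]
ee_rot: [0.027, 1.0, 0.0, 0.001]
contact_force: [-0.6, -0.3, 0.6]
gripper_width: 30.2
grasp_force: 0.0
```

```bash
python3 tip.py; python3 -c "
from h import *
grab('wrist','w2.png');plan(642,-13.6,-5,87)"
```

```text
scene 30.2 591 tip z(tool) [21.9 23.5 24.6] y [(-30, np.float64(-21.8), np.float64(22.7)), (-40, np.float64(-30.3), np.float64(28.7)), (-50, np.float64(-30.4), np.float64(29.5)), (-60, np.float64(-30.4), np.float64(28.9))]
wrist 31.0 13798 tip z(tool) [21.1 23.1 24.8] y [(-20, np.float64(57.3), np.float64(60.0)), (-30, np.float64(-21.7), np.float64(15.8)), (-40, np.float64(-29.1), np.float64(29.3)), (-50, np.float64(-29.0), np.float64(29.4)), (-60, np.float64(-28.7), np.float64(29.5))]
pos [643.1 -13.6  39.8] psi 86.9 tilt [ 3.1e-03  5.0e-04 -1.0e+00] | rotz frac -0.0003 n>= 1 | travel [ 0.0045 -0.0002  0.1793] n>= 2
```

View pics/w2.png

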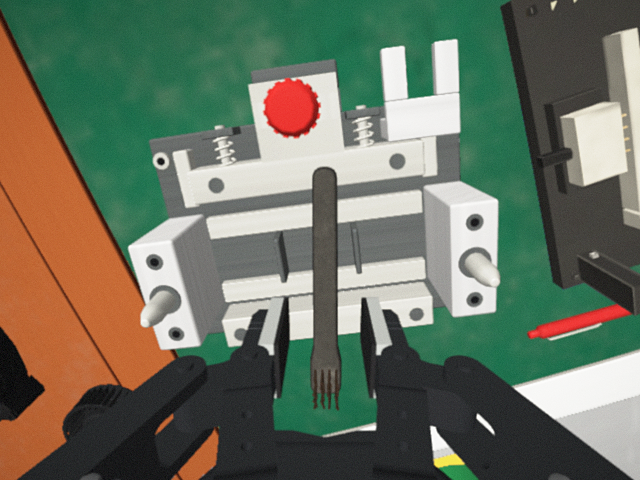

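Close view: brush handle centred between the open fingers (tips about (285,300), (372,300)), bristles at (325,390). Fingers still well above it, confirming the offset. Descend.

>>> servo_tool([
  {"travel":[0,0,0.05],"rot":[0,0,0],"hand":0.36},
  {"travel":[0,0,0.05],"rot":[0,0,0],"hand":0.36},
  {"travel":[0,0,0.04],"rot":[0,0,0],"hand":0.36},
  {"travel":[0,0,0.02],"rot":[0,0,0],"hand":0.36},
  {"travel":[0,0,0.01],"rot":[0,0,0],"hand":0.36},
  {"travel":[0,0,0],"rot":[0,0,0],"hand":0.36},
  {"travel":[0,0,0],"rot":[0,0,0],"hand":0.36},
])

```text
clock: 5.85
position: [642.7, -13.7, -3.8]
ee_rot: [0.027, 1.0, 0.0, 0.001]
contact_force: [-1.3, -0.6, 0.2]
gripper_width: 30.9
grasp_force: 0.0
```

>>> servo_tool([
  {"travel":[0,0,0],"rot":[0,0,0],"hand":0},
  {"travel":[0,0,0],"rot":[0,0,0],"hand":0},
  {"travel":[0,0,0],"rot":[0,0,0],"hand":0},
  {"travel":[0,0,0],"rot":[0,0,0],"hand":0},
  {"travel":[0,0,-0.08],"rot":[0,0,0],"hand":0},
  {"travel":[0,0,-0.12],"rot":[0,0,0],"hand":0},
  {"travel":[0,0,-0.12],"rot":[0,0,0],"hand":0},
])

```text
clock: 6.43
position: [640.9, -14.1, 75.0]
ee_rot: [0.027, 1.0, -0.0, -0.002]
contact_force: [-0.2, -0.1, -0.1]
gripper_width: 10.3
grasp_force: 58.6
```

```bash
python3 tip.py; python3 - <<'E'
from h import *
plan(480,-85,80,177)
plan(480,-85,80,-3)
z=np.load("top0.npz"); v={k:z[k] for k in z}
P=cloud(v)
# bench around candidate brush place
u=proj(v,[[480,-20,0],[480,-150,0],[450,-85,0]]); print(u.round(0), [v["im"][int(b),int(a)].tolist()+P[int(b),int(a)].round(0).tolist() for a,b in u])
E
```

```text
scene 10.3 328 tip z(tool) [-41.  -36.4 -14.6] y [(-30, np.float64(-13.5), np.float64(13.0)), (-40, np.float64(-18.2), np.float64(18.4)), (-50, np.float64(-18.3), np.float64(20.0)), (-60, np.float64(-21.5), np.float64(19.5))]
wrist 10.7 6333 tip z(tool) [-43.4 -41.4  22.7] y [(-30, np.float64(-10.0), np.float64(11.7)), (-40, np.float64(-18.7), np.float64(19.2)), (-50, np.float64(-18.7), np.float64(19.1)), (-60, np.float64(-18.7), np.float64(19.2))]
pos [646.  -13.5  81.3] psi 86.96 tilt [ 1.100e-02  8.000e-04 -9.999e-01] | rotz frac -0.2501 n>= 13 | travel [0.3203 0.648  0.0054] n>= 7
pos [646.  -13.5  81.3] psi 86.96 tilt [ 1.100e-02  8.000e-04 -9.999e-01] | rotz frac 0.2499 n>= 13 | travel [-0.3203 -0.648   0.0054] n>= 7
[[341. 290.]
 [403. 291.]
 [372. 305.]] [[31, 86, 65, 481.0, -19.0, 2.0], [20, 81, 60, 481.0, -150.0, 0.0], [24, 80, 58, 451.0, -83.0, 1.0]]
```

>>> servo_tool([
  {"travel":[0,0,0],"rot":[0,0,-0.019],"hand":0},
  {"travel":[0,0,0],"rot":[0,0,-0.019],"hand":0},
  {"travel":[0,0,0],"rot":[0,0,-0.019],"hand":0},
  {"travel":[0,0,0],"rot":[0,0,-0.019],"hand":0},
  {"travel":[0,0,0],"rot":[0,0,-0.019],"hand":0},
  {"travel":[0,0,0],"rot":[0,0,-0.019],"hand":0},
  {"travel":[0,0,0],"rot":[0,0,-0.019],"hand":0},
  {"travel":[0,0,0],"rot":[0,0,-0.019],"hand":0},
  {"travel":[0,0,0],"rot":[0,0,-0.019],"hand":0},
  {"travel":[0,0,0],"rot":[0,0,-0.019],"hand":0},
])

```text
clock: 7.37
position: [641.4, -13.9, 74.6]
ee_rot: [-0.542, 0.841, 0.0, -0.001]
contact_force: [-1.0, 0.8, -0.5]
gripper_width: 10.4
grasp_force: 58.6
```

>>> servo_tool([
  {"travel":[0,0,0],"rot":[0,0,-0.019],"hand":0},
  {"travel":[0,0,0],"rot":[0,0,-0.019],"hand":0},
  {"travel":[0,0,0],"rot":[0,0,-0.019],"hand":0},
  {"travel":[0.046,0.092,0],"rot":[0,0,0],"hand":0},
  {"travel":[0.046,0.092,0],"rot":[0,0,0],"hand":0},
  {"travel":[0.046,0.092,0],"rot":[0,0,0],"hand":0},
  {"travel":[0.046,0.092,0],"rot":[0,0,0],"hand":0},
  {"travel":[0.046,0.093,0],"rot":[0,0,0],"hand":0},
  {"travel":[0.046,0.093,0],"rot":[0,0,0],"hand":0},
  {"travel":[0.046,0.093,0],"rot":[0,0,0],"hand":0},
])

```text
clock: 8.2
position: [473.1, -82.8, 75.0]
ee_rot: [-0.681, 0.733, 0.0, -0.0]
contact_force: [-0.1, -0.0, -0.6]
gripper_width: 10.2
grasp_force: 58.7
```

>>> servo_tool([
  {"travel":[0,0,0.12],"rot":[0,0,0],"hand":0},
  {"travel":[0,0,0.12],"rot":[0,0,0],"hand":0},
  {"travel":[0,0,0.1],"rot":[0,0,0],"hand":0},
  {"travel":[0,0,0],"rot":[0,0,0],"hand":0},
  {"travel":[0,0,0],"rot":[0,0,0],"hand":0},
])

```text
clock: 8.62
position: [473.7, -82.6, -10.4]
ee_rot: [-0.681, 0.732, 0.001, -0.002]
contact_force: [0.7, 0.6, 0.1]
gripper_width: 10.6
grasp_force: 58.7
```

```bash
python3 - <<'E'
from h import *
v=grab("scene","s3.png"); s=v["s"]; P=cloud(v); T=P-s["position"]
m=(abs(T[...,0])<14)&(abs(T[...,1])<85)&(abs(T[...,1])>18)&(P[...,2]>4)&(P[...,2]<60)
q=P[m]; print(s["position"],len(q),np.percentile(q[:,2],[1,5,50,95]))
for a in range(-170,10,15):
    k=q[(q[:,1]>=a)&(q[:,1]<a+15)]
    if len(k): print(a,len(k),np.median(k,0).round(0),k[:,2].min().round(1),k[:,2].max().round(1))
plan(480,-85,-36)
E
```

```text
[473.71252496 -82.5616494  -10.3778584 ] 276 [25.86196736 26.72759022 31.72616439 42.17360287]
-155 3 [ 469. -140.   31.] 30.1 31.2
-140 26 [ 467. -132.   31.] 25.8 33.1
-125 32 [ 467. -119.   31.] 25.5 33.5
-110 14 [ 466. -106.   31.] 27.2 33.4
-65 37 [471. -58.  31.] 25.9 34.0
-50 39 [472. -42.  31.] 26.2 32.7
-35 53 [471. -25.  37.] 25.5 44.8
-20 72 [474. -13.  34.] 26.2 43.4
pos [475.2 -82.3  -9.1] psi 175.84 tilt [-3.e-04 -3.e-04 -1.e+00] | rotz frac -0.0 n>= 0 | travel [ 0.0092 -0.02    0.1074] n>= 1
```

>>> servo_tool([
  {"travel":[0,0,0.04],"rot":[0,0,0],"hand":0},
  {"travel":[0,0,0.03],"rot":[0,0,0],"hand":0},
  {"travel":[0,0,0.02],"rot":[0,0,0],"hand":0},
  {"travel":[0,0,0.006],"rot":[0,0,0],"hand":0},
  {"travel":[0,0,0],"rot":[0,0,0],"hand":0},
  {"travel":[0,0,0],"rot":[0,0,0],"hand":0},
])

```text
clock: 9.17
position: [475.2, -82.2, -32.6]
ee_rot: [-0.681, 0.732, -0.0, 0.0]
contact_force: [-1.0, 0.2, 4.3]
gripper_width: 10.7
grasp_force: 61.1
```

>>> servo_tool([
  {"travel":[0,0,0],"rot":[0,0,0],"hand":0.3},
  {"travel":[0,0,0],"rot":[0,0,0],"hand":0.3},
  {"travel":[0,0,0],"rot":[0,0,0],"hand":0.3},
  {"travel":[0,0,-0.06],"rot":[0,0,0],"hand":0.3},
  {"travel":[0,0,-0.14],"rot":[0,0,0],"hand":1},
  {"travel":[0,0,-0.14],"rot":[0,0,0],"hand":1},
  {"travel":[0,0,-0.14],"rot":[0,0,0],"hand":1},
  {"travel":[0,0,-0.14],"rot":[0,0,0],"hand":1},
  {"travel":[0,0,-0.14],"rot":[0,0,0],"hand":1},
])

```text
clock: 9.92
position: [474.4, -82.4, 158.4]
ee_rot: [-0.681, 0.732, -0.0, 0.0]
contact_force: [1.1, -0.4, -0.8]
gripper_width: 84.0
grasp_force: 0.0
```

```bash
python3 - <<'E'
from h import *
v=grab("top","t4.png");P=cloud(v);hsv=cv2.cvtColor(v["im"],cv2.COLOR_RGB2HSV)
x,y,z=P[...,0],P[...,1],P[...,2]
def rep(n,m):
    q=P[m]
    if len(q)<5: print(n,"none");return
    r=cv2.minAreaRect(q[:,:2].astype(np.float32)); print(n,len(q),"med",np.median(q,0).round(1),"rect",np.round(r[0],1),np.round(r[1],1),round(r[2],1))
rep("brush",(hsv[...,2]<70)&(z>3)&(z<40)&(x>440)&(x<510)&(y<5)&(y>-160))
rep("b1",(z>25)&(z<50)&(x<445)&(y>200)&(y<310))
rep("b2",(z>25)&(z<50)&(x<480)&(x>380)&(y>0)&(y<90))
plan(394.5,259.7,150,102.5); plan(429.3,46.6,150,111.8); plan(429.3,46.6,150,201.8)
E
```

```text
brush none
b1 532 med [394.6 258.5  38.8] rect [394.3 259.4] [35.1 62.3] 12.2
b2 136 med [423.5  33.2  39.1] rect [425.3  34.2] [20.5 39.4] 27.4
pos [479.6 -82.7 165.9] psi 175.93 tilt [ 1.490e-02 -9.000e-04 -9.999e-01] | rotz frac 0.204 n>= 11 | travel [0.0358 1.4106 0.0637] n>= 12
pos [479.6 -82.7 165.9] psi 175.93 tilt [ 1.490e-02 -9.000e-04 -9.999e-01] | rotz frac 0.1781 n>= 10 | travel [-0.0053  0.5547  0.0637] n>= 5
pos [479.6 -82.7 165.9] psi 175.93 tilt [ 1.490e-02 -9.000e-04 -9.999e-01] | rotz frac -0.0719 n>= 4 | travel [-0.5547 -0.0053  0.0637] n>= 5
```

>>> servo_tool([
  {"travel":[0,0,0],"rot":[0,0,0.0178],"hand":1},
  {"travel":[0,0,0],"rot":[0,0,0.0178],"hand":1},
  {"travel":[0,0,0],"rot":[0,0,0.0178],"hand":1},
  {"travel":[0,0,0],"rot":[0,0,0.0178],"hand":1},
  {"travel":[0,0,0],"rot":[0,0,0.0178],"hand":1},
  {"travel":[0,0,0],"rot":[0,0,0.0178],"hand":1},
  {"travel":[0,0,0],"rot":[0,0,0.0178],"hand":1},
  {"travel":[0,0,0],"rot":[0,0,0.0178],"hand":1},
  {"travel":[0,0,0],"rot":[0,0,0.0178],"hand":1},
  {"travel":[0,0,0],"rot":[0,0,0.0178],"hand":1},
])

```text
clock: 10.8
position: [474.6, -82.3, 156.2]
ee_rot: [-0.186, 0.983, 0.0, -0.0]
contact_force: [0.6, -0.3, -0.0]
gripper_width: 85.7
grasp_force: 0.0
```

>>> servo_tool([
  {"travel":[0,0.11,0],"rot":[0,0,0],"hand":1},
  {"travel":[0,0.11,0],"rot":[0,0,0],"hand":1},
  {"travel":[0,0.11,0],"rot":[0,0,0],"hand":1},
  {"travel":[0,0.11,0],"rot":[0,0,0],"hand":1},
  {"travel":[0,0.11,0.06],"rot":[0,0,0],"hand":1},
  {"travel":[0,0,0],"rot":[0,0,0],"hand":1},
  {"travel":[0,0,0],"rot":[0,0,0],"hand":1},
])

```text
clock: 11.38
position: [423.1, 46.1, 141.0]
ee_rot: [-0.19, 0.982, -0.0, -0.001]
contact_force: [0.5, -0.5, 1.0]
gripper_width: 85.6
grasp_force: 0.0
```

```bash
cat > blk.py <<'E'
from h import *
import sys
x0,y0=float(sys.argv[1]),float(sys.argv[2]); zt=float(sys.argv[3]); zc=float(sys.argv[4])
v=grab("wrist");P=cloud(v);x,y,z=P[...,0],P[...,1],P[...,2]
m=(abs(z-zt)<5)&(np.hypot(x-x0,y-y0)<60)
q=P[m]; r=cv2.minAreaRect(q[:,:2].astype(np.float32)); print(len(q),"med z",np.median(q[:,2]).round(1),"rect",np.round(r[0],1),np.round(r[1],1),round(r[2],1))
u=r[2]+(90 if r[1][1]>r[1][0] else 0); print("long axis",round(u,1))
c=v["s"]["ee_rot"];M=Ro.from_quat(c).as_matrix();ps=np.degrees(np.arctan2(M[1,1],M[0,1]))
u=u+180*round((ps-u)/180); print(v["s"]["clock"]); plan(r[0][0],r[0][1],zc,u)
E
python3 blk.py 429 47 38.5 -22
```

```text
3234 med z 39.3 rect [430.2  47.8] [34.2 60.1] 22.0
long axis 112.0
11.3833
pos [423.9  45.6 141.5] psi 111.82 tilt [-2.e-04 -4.e-04 -1.e+00] | rotz frac -0.0004 n>= 1 | travel [-0.0268 -0.0014  0.6539] n>= 6
```

>>> servo_tool([
  {"travel":[-0.027,-0.001,0.13],"rot":[0,0,0],"hand":1},
  {"travel":[0,0,0.13],"rot":[0,0,0],"hand":1},
  {"travel":[0,0,0.13],"rot":[0,0,0],"hand":1},
  {"travel":[0,0,0.13],"rot":[0,0,0],"hand":1},
  {"travel":[0,0,0.08],"rot":[0,0,0],"hand":1},
  {"travel":[0,0,0.04],"rot":[0,0,0],"hand":1},
  {"travel":[0,0,0.014],"rot":[0,0,0],"hand":1},
  {"travel":[0,0,0],"rot":[0,0,0],"hand":1},
])

```text
clock: 12.1
position: [430.6, 46.9, -22.5]
ee_rot: [-0.188, 0.982, -0.0, -0.001]
contact_force: [0.5, -0.4, 0.3]
gripper_width: 85.6
grasp_force: 0.0
```

>>> servo_tool([
  {"travel":[0,0,0],"rot":[0,0,0],"hand":0.6},
  {"travel":[0,0,0],"rot":[0,0,0],"hand":0.6},
  {"travel":[0,0,0],"rot":[0,0,0],"hand":0.5},
  {"travel":[0,0,0],"rot":[0,0,0],"hand":0.4},
  {"travel":[0,0,0],"rot":[0,0,0],"hand":0.4},
])

```text
clock: 12.52
position: [431.5, 48.1, -20.5]
ee_rot: [-0.189, 0.982, 0.0, 0.002]
contact_force: [-0.5, -1.4, 6.0]
gripper_width: 59.1
grasp_force: 65.4
```

>>> servo_tool([
  {"travel":[0,0,-0.06],"rot":[0,0,0],"hand":0.4},
  {"travel":[0,0,-0.12],"rot":[0,0,0],"hand":0.4},
  {"travel":[0,0,-0.12],"rot":[0,0,0],"hand":0.4},
  {"travel":[0,0,-0.12],"rot":[0,0,0],"hand":0.4},
  {"travel":[0,0,0],"rot":[0,0,0],"hand":0.4},
  {"travel":[0,0,0],"rot":[0,0,0],"hand":0.4},
])

```text
clock: 13.02
position: [431.3, 48.4, 85.1]
ee_rot: [-0.188, 0.982, 0.001, 0.003]
contact_force: [0.3, -1.5, -1.9]
gripper_width: 58.9
grasp_force: 65.0
```

```bash
cat > held.py <<'E'
from h import *
v=grab("wrist");s=v["s"];P=cloud(v);M=Ro.from_quat(s["ee_rot"]).as_matrix();T=(P-s["position"])@M
m=(abs(T[...,0])<26)&(abs(T[...,1])<27)&(T[...,2]>-70)&(T[...,2]<0)&(v["d"]>0)
q=T[m];top=np.median(q[:,2]) if len(q) else 0
k=q[abs(q[:,2]-np.percentile(q[:,2],10))<4]; print("top tool z med",round(top,1),np.percentile(q[:,2],[1,10,50,90,99]).round(1),"x",np.percentile(k[:,0],[1,99]).round(1),"y",np.percentile(k[:,1],[1,99]).round(1),len(k))
v=grab("scene");P=cloud(v);T=(P-s["position"])@M
m=(abs(T[...,0])<22)&(abs(T[...,1])<36)&(T[...,2]>-40)&(T[...,2]<25)
q=T[m]; print("scene bottom tool z",np.percentile(q[:,2],[50,95,99,99.8]).round(1),len(q)); print(s["gripper_width"],s["grasp_force"])
E
python3 held.py; python3 tip.py
python3 -c "
from h import *
a=np.radians(4.4)
C=np.array([631.6,-16.9]);ex=np.array([np.cos(a),np.sin(a)]);ey=np.array([-ex[1],ex[0]])
for n,(jx,jy) in dict(b1=(-4,-42),b3=(-4,42)).items():
  p=C+jx*ex+jy*ey; print(n,p); plan(p[0],p[1],70,184.4)"
```

```text
top tool z med -59.7 [-61.1 -60.5 -59.7 -39.6 -25.8] x [-15.8  17.8] y [-26.4  26.4] 11927
scene bottom tool z [-28.4 -19.8 -18.6 -18.2] 315
58.883156217990745 65.01440763473511
scene 58.7 998 tip z(tool) [-26.2 -22.  -19.9] y [(-20, np.float64(-30.4), np.float64(31.2)), (-30, np.float64(-29.9), np.float64(35.3)), (-40, np.float64(-29.3), np.float64(41.2)), (-50, np.float64(-37.8), np.float64(44.7)), (-60, np.float64(-38.8), np.float64(44.6))]
wrist 58.8 20897 tip z(tool) [-40.6 -31.  -24.1] y [(-20, np.float64(-29.8), np.float64(30.1)), (-30, np.float64(-29.7), np.float64(30.2)), (-40, np.float64(-41.3), np.float64(41.3)), (-50, np.float64(-43.0), np.float64(43.1)), (-60, np.float64(-43.1), np.float64(43.1))]
b1 [630.83398817 -59.08309171]
pos [429.2  47.3  82. ] psi 111.72 tilt [-0.0027 -0.001  -1.    ] | rotz frac -0.2019 n>= 11 | travel [ 0.486  -0.7716  0.0479] n>= 8
b3 [624.38958981  24.66933948]
pos [429.2  47.3  82. ] psi 111.72 tilt [-0.0027 -0.001  -1.    ] | rotz frac -0.2019 n>= 11 | travel [ 0.15   -0.7716  0.0479] n>= 7
```

>>> servo_tool([
  {"travel":[0,0,0],"rot":[0,0,-0.0184],"hand":0.4},
  {"travel":[0,0,0],"rot":[0,0,-0.0184],"hand":0.4},
  {"travel":[0,0,0],"rot":[0,0,-0.0184],"hand":0.4},
  {"travel":[0,0,0],"rot":[0,0,-0.0184],"hand":0.4},
  {"travel":[0,0,0],"rot":[0,0,-0.0184],"hand":0.4},
  {"travel":[0,0,0],"rot":[0,0,-0.0184],"hand":0.4},
  {"travel":[0,0,0],"rot":[0,0,-0.0184],"hand":0.4},
  {"travel":[0,0,0],"rot":[0,0,-0.0184],"hand":0.4},
  {"travel":[0,0,0],"rot":[0,0,-0.0184],"hand":0.4},
  {"travel":[0,0,0],"rot":[0,0,-0.0184],"hand":0.4},
])

```text
clock: 14.05
position: [429.5, 47.3, 81.8]
ee_rot: [-0.697, 0.718, 0.001, -0.002]
contact_force: [0.1, 0.5, -1.3]
gripper_width: 59.0
grasp_force: 64.9
```

>>> servo_tool([
  {"travel":[0,0,-0.02],"rot":[0,0,-0.018],"hand":0.4},
  {"travel":[0.02,-0.11,-0.02],"rot":[0,0,0],"hand":0.4},
  {"travel":[0.02,-0.11,-0.02],"rot":[0,0,0],"hand":0.4},
  {"travel":[0.02,-0.11,0],"rot":[0,0,0],"hand":0.4},
  {"travel":[0.02,-0.11,0],"rot":[0,0,0],"hand":0.4},
  {"travel":[0.02,-0.11,0],"rot":[0,0,0],"hand":0.4},
  {"travel":[0.02,-0.11,0],"rot":[0,0,0],"hand":0.4},
  {"travel":[0.03,-0.11,0],"rot":[0,0,0],"hand":0.4},
  {"travel":[0,0,0],"rot":[0,0,0],"hand":0.4},
  {"travel":[0,0,0],"rot":[0,0,0],"hand":0.4},
])

```text
clock: 14.88
position: [625.0, 24.7, 95.2]
ee_rot: [0.734, -0.68, -0.001, 0.002]
contact_force: [-0.9, 0.6, -1.3]
gripper_width: 58.8
grasp_force: 65.1
```

```bash
cat > jig.py <<'E'
from h import *
def rep(n,P,m):
    q=P[m]
    if len(q)<8: print(n,"none");return
    r=cv2.minAreaRect(q[:,:2].astype(np.float32)); print(n,len(q),"z",np.median(q[:,2]).round(1),"rect",np.round(r[0],1),np.round(r[1],1),round(r[2],1))
for c in("wrist","top"):
    v=grab(c,"j_%s.png"%c);P=cloud(v);x,y,z=P[...,0],P[...,1],P[...,2];print(c,v["s"]["clock"],v["s"]["position"].round(1))
    hsv=cv2.cvtColor(v["im"],cv2.COLOR_RGB2HSV)
    rep("postL",P,(abs(z-60.5)<3.5)&(y>30)&(y<80)&(x>580)&(x<680)); rep("postR",P,(abs(z-60.5)<3.5)&(y<-65)&(y>-115)&(x>590)&(x<680))
    for a,b in(("L",1),("R",-1)):
        rep("dowel"+a,P,(z>73)&(z<87)&(abs(y-(-18+72*b))<15)&(abs(x-631)<20))
    red=((hsv[...,0]<8)|(hsv[...,0]>172))&(hsv[...,1]>150)
    rep("knob",P,red&(z>58)&(z<70)&(x<590)&(y>-50)&(y<10))
    rep("keeper",P,(abs(z-36)<3)&(x<592)&(x>530)&(y>16)&(y<65))
    rep("blank1",P,(abs(z-38)<5)&(x<450)&(y>200)&(y<320))
E
python3 jig.py; python3 held.py
```

```text
wrist 14.8833 [625.   24.7  95.2]
postL none
postR 4386 z 61.4 rect [638.6 -88.6] [56.4 21.8] 4.5
dowelL none
dowelR 372 z 80.0 rect [638.6 -87.7] [9.7 9.5] 10.0
knob 1154 z 65.1 rect [558.5 -23. ] [21.7 21.4] 88.6
keeper 2772 z 37.1 rect [562.  35.] [37.3 60.2] 89.3
blank1 none
top 14.9333 [623.9  24.9  95.6]
postL 161 z 61.0 rect [622.   53.5] [48.1 21. ] 5.2
postR 231 z 60.7 rect [636.4 -90.1] [56.5 21.6] 4.2
dowelL 20 z 80.6 rect [625.   53.5] [6.9 8.2] 13.3
dowelR 22 z 78.6 rect [636.7 -89.8] [8.2 8.6] 30.3
knob 88 z 65.1 rect [555.4 -23.7] [19.8 19.4] 46.6
keeper 234 z 36.3 rect [559.5  33.9] [57.9 32.7] 1.0
blank1 none
top tool z med -59.6 [-61.1 -60.5 -59.6 -39.4 -25.5] x [-15.8  17.7] y [-26.4  26.4] 11907
scene bottom tool z [-29.4 -22.1 -20.3 -19.8] 255
59.14831345099256 65.0506854057312
```

View pics/j_wrist.png

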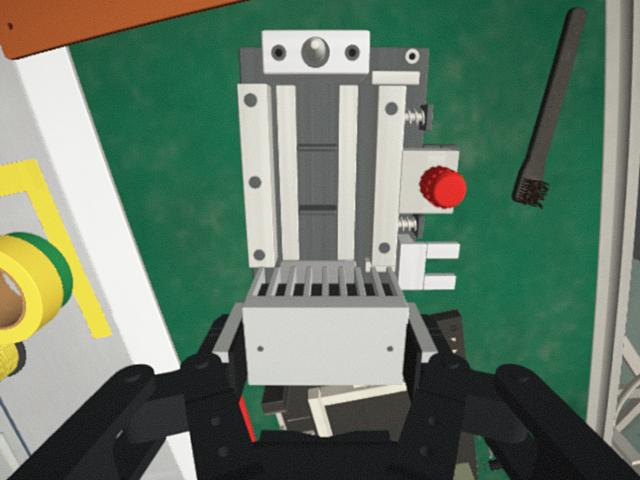

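The wrist view shows the blank held squarely over bay 3; brush lies clear on the bench (515–585, 10–205); fences are the thin lines near rows 148 and 208, right dowel (316,50), knob (443,187). I'll tie y to the fences.

```bash
python3 - <<'E'
from h import *
v=grab("wrist");s=v["s"];g=cv2.cvtColor(v["im"],cv2.COLOR_RGB2GRAY).astype(float)
pr=g[120:268,305:332].mean(1); print([(120+i,int(pr[i])) for i in range(0,148)if i<45 or 75<i<105 or i>125])
print(onplane(v,[[318,147],[318,207]],29.5).round(1))
print(onplane(v,[[260,262],[318,262],[395,262]],s["position"][2]+22).round(1),s["position"])
E
```

```text
[(120, 102), (121, 102), (122, 102), (123, 102), (124, 102), (125, 102), (126, 102), (127, 102), (128, 102), (129, 102), (130, 103), (131, 102), (132, 101), (133, 102), (134, 103), (135, 102), (136, 102), (137, 102), (138, 102), (139, 102), (140, 102), (141, 103), (142, 90), (143, 69), (144, 72), (145, 94), (146, 101), (147, 94), (148, 80), (149, 81), (150, 99), (151, 103), (152, 103), (153, 101), (154, 101), (155, 102), (156, 101), (157, 101), (158, 101), (159, 101), (160, 101), (161, 102), (162, 101), (163, 101), (164, 102), (196, 102), (197, 102), (198, 101), (199, 101), (200, 101), (201, 102), (202, 94), (203, 74), (204, 61), (205, 61), (206, 61), (207, 65), (208, 81), (209, 97), (210, 103), (211, 94), (212, 83), (213, 91), (214, 100), (215, 101), (216, 102), (217, 102), (218, 100), (219, 102), (220, 101), (221, 101), (222, 101), (223, 101), (224, 101), (246, 100), (247, 100), (248, 100), (249, 100), (250, 100), (251, 100), (252, 100), (253, 100), (254, 99), (255, 99), (256, 98), (257, 102), (258, 120), (259, 143), (260, 153), (261, 155), (262, 154), (263, 155), (264, 155), (265, 154), (266, 146), (267, 146)]
[[633.  -37.1  29.5]
 [630.1   2.3  29.5]]
[[654.4   8.1 119.5]
 [628.4   6.  119.5]
 [593.9   3.3 119.5]] [623.85900257  25.32053697  97.49253425]
```

```bash
python3 - <<'E'
from h import *
for _ in range(4):
    v=grab("wrist"); s=v["s"]; print(s["position"].round(1),Ro.from_quat(s["ee_rot"]).as_matrix()[:,2].round(4))
M=Ro.from_quat(s["ee_rot"]).as_matrix();P=cloud(v);T=(P-s["position"])@M
def sub(n,sl,z0,z1):
    q=T[sl].reshape(-1,3); q=q[(q[:,2]>z0)&(q[:,2]<z1)]
    A=np.c_[q[:,:2],np.ones(len(q))]; c=np.linalg.lstsq(A,q[:,2],rcond=None)[0]
    print(n,len(q),"plane slope",c[:2].round(4),"z0",c[2].round(1),"rng",np.percentile(q,[1,99],axis=0).round(1).tolist())
sub("blank top",(slice(305,384),slice(250,402)),-70,-50)
sub("postR",(slice(30,74),slice(264,368)),25,45)
sub("bench",(slice(20,300),slice(465,510)),80,120)
sub("bench2",(slice(100,300),slice(120,230)),80,120)
sub("fixjaw",(slice(90,260),slice(243,268)),50,75)
sub("slidejaw",(slice(90,260),slice(380,405)),50,75)
for r,c in((146,318),(210,318),(210,310),(210,325),(258,300),(259,300),(261,300),(264,300),(268,300)): print(r,c,T[r,c].round(1))
E
```

```text
[624.1  25.4  97.9] [-1.e-03 -2.e-04 -1.e+00]
[624.3  25.5  98.2] [-4.e-04 -0.e+00 -1.e+00]
[624.5  25.5  98.4] [ 1.e-04  1.e-04 -1.e+00]
[624.7  25.5  98.5] [ 3.e-04  1.e-04 -1.e+00]
blank top 11963 plane slope [0.0029 0.0001] z0 -59.8 rng [[-15.4, -27.3, -61.1], [17.6, 27.9, -58.2]]
postR 4193 plane slope [-0.0025 -0.0014] z0 37.2 rng [[104.1, -31.6, 33.7], [124.9, 21.9, 39.0]]
bench 12553 plane slope [0.0003 0.0013] z0 96.9 rng [[-59.0, 95.6, 95.4], [142.9, 148.2, 98.7]]
bench2 21906 plane slope [0.0034 0.0101] z0 98.0 rng [[-59.5, -162.0, 94.1], [92.4, -70.2, 98.7]]
fixjaw 3919 plane slope [-0.001  -0.0048] z0 64.9 rng [[-11.9, -52.7, 63.2], [96.7, -36.0, 66.7]]
slidejaw 4046 plane slope [-0.0025  0.016 ] z0 64.5 rng [[-11.9, 34.4, 60.8], [96.8, 54.1, 73.2]]
146 318 [63.7 -4.3 66.3]
210 318 [21.5 -4.5 67.5]
210 310 [21.6 -9.9 67. ]
210 325 [21.5  0.2 67.4]
258 300 [-18.8 -18.3  81.8]
259 300 [-18.8 -18.2  79.9]
261 300 [-18.6 -17.9  75.2]
264 300 [-19.  -17.6  70.4]
268 300 [-18.8 -17.1  62.6]
```

>>> servo_tool([
  {"travel":[-0.002,-0.003,0.08],"rot":[0,0,0],"hand":0.4},
  {"travel":[0,0,0.1],"rot":[0,0,0],"hand":0.4},
  {"travel":[0,0,0.08],"rot":[0,0,0],"hand":0.4},
  {"travel":[0,0,0.05],"rot":[0,0,0],"hand":0.4},
  {"travel":[0,0,0.03],"rot":[0,0,0],"hand":0.4},
  {"travel":[0,0,0.02],"rot":[0,0,0],"hand":0.4},
  {"travel":[0,0,0.02],"rot":[0,0,0],"hand":0.4},
  {"travel":[0,0,0],"rot":[0,0,0],"hand":0.4},
  {"travel":[0,0,0],"rot":[0,0,0],"hand":0.4},
  {"travel":[0,0,0],"rot":[0,0,0],"hand":0.4},
])

```text
clock: 16.17
position: [626.5, 26.0, 4.1]
ee_rot: [0.734, -0.679, 0.001, -0.001]
contact_force: [-0.7, 0.4, -0.6]
gripper_width: 58.9
grasp_force: 65.2
```

```bash
python3 held.py; python3 -c "
from h import *
plan(624,25,-4)
s=sensors.read_state();print(s['contact_force'])
v=grab('wrist');P=cloud(v);s=v['s'];T=(P-s['position'])@Ro.from_quat(s['ee_rot']).as_matrix()
q=T[20:300,480:].reshape(-1,3);q=q[(q[:,2]>-40)&(q[:,2]<30)];print(np.median(q,0).round(1),np.percentile(q[:,2],[5,50,95]).round(1))
grab('scene','s5.png')"
```

```text
top tool z med -59.1 [-64.5 -60.4 -59.1 -15.3  -8.8] x [-25.5  17.7] y [-26.5  26.3] 14063
scene bottom tool z [-27.6  -9.4  -6.6  -6.2] 124
58.85303476080558 65.16507267951965
pos [626.4  26.    4. ] psi -175.54 tilt [ 1.5e-03  4.0e-04 -1.0e+00] | rotz frac -0.0 n>= 0 | travel [0.0032 0.0098 0.0318] n>= 1
[ 0.35665626 -0.52153674 -1.96562182]
[ 69.9 117.1   2.1] [-31.1   2.1   3.3]
```

>>> servo_tool([
  {"travel":[0,0.006,0.01],"rot":[0,0,0],"hand":0.4},
  {"travel":[0,0,0.01],"rot":[0,0,0],"hand":0.4},
  {"travel":[0,0,0.004],"rot":[0,0,0],"hand":0.4},
  {"travel":[0,0,0],"rot":[0,0,0],"hand":0.4},
  {"travel":[0,0,0],"rot":[0,0,0],"hand":0.4},
  {"travel":[0,0,0],"rot":[0,0,0],"hand":0.4},
])

```text
clock: 16.87
position: [624.1, 25.6, -2.5]
ee_rot: [0.734, -0.679, -0.0, 0.0]
contact_force: [-2.7, 1.4, 4.4]
gripper_width: 59.1
grasp_force: 65.6
```

```bash
cat > near.py <<'E'
from h import *
s=sensors.read_state();print(s['clock'],s['position'].round(1),s['contact_force'].round(1),round(s["gripper_width"],1))
v=grab('wrist','near.png');P=cloud(v);s=v['s'];T=(P-s['position'])@Ro.from_quat(s['ee_rot']).as_matrix()
m=(v["d"]>0)
def pl(n,z,w,xr,yr):
    k=m&(abs(T[...,2]-z)<w)&(T[...,0]>xr[0])&(T[...,0]<xr[1])&(T[...,1]>yr[0])&(T[...,1]<yr[1]); q=T[k]
    if len(q)>30: print(n,len(q),"z",np.median(q[:,2]).round(1),"rng",np.percentile(q[:,:2],[1,99],axis=0).round(1).tolist())
tz=s["position"][2]
pl("blank top",-60,3,(-25,25),(-28,28)); pl("bench",tz,6,(30,180),(80,190)); pl("jaws+",tz-32,3,(25,100),(28,60)); pl("jaws-",tz-32,3,(25,100),(-60,-28)); pl("postR",tz-60.5,4,(80,150),(-45,35))
E
python3 near.py
```

```text
16.8667 [624.1  25.6  -2.5] [-2.7  1.4  4.4] 59.1
blank top 13710 z -59.9 rng [[-19.7, -27.4], [17.7, 27.4]]
bench 26207 z -3.8 rng [[33.2, 80.7], [129.8, 145.1]]
jaws+ 10000 z -35.9 rng [[25.8, 31.4], [99.3, 58.6]]
jaws- 9568 z -35.9 rng [[26.0, -53.1], [99.4, -35.3]]
postR 7102 z -63.8 rng [[104.0, -32.5], [112.0, 21.6]]
```

Blank top at 56 mm above bench, i.e. seated. Release and go for blank 1.

>>> servo_tool([
  {"travel":[0,0,0],"rot":[0,0,0],"hand":0.85},
  {"travel":[0,0,0],"rot":[0,0,0],"hand":0.85},
  {"travel":[0,0,0],"rot":[0,0,0],"hand":0.85},
  {"travel":[0,0,-0.08],"rot":[0,0,0],"hand":0.85},
  {"travel":[0,0,-0.12],"rot":[0,0,0],"hand":1},
  {"travel":[0,0,-0.12],"rot":[0,0,0],"hand":1},
  {"travel":[0,0,-0.12],"rot":[0,0,0],"hand":1},
  {"travel":[0,0,-0.12],"rot":[0,0,0],"hand":1},
  {"travel":[0,0,0],"rot":[0,0,0],"hand":1},
  {"travel":[0,0,0],"rot":[0,0,0],"hand":1},
])

```text
clock: 17.75
position: [625.7, 26.1, 139.3]
ee_rot: [0.734, -0.679, 0.001, -0.002]
contact_force: [-0.4, -0.6, -0.1]
gripper_width: 85.4
grasp_force: 0.0
```

```bash
python3 near.py; python3 - <<'E'
from h import *
v=grab("top","t6.png");P=cloud(v);x,y,z=P[...,0],P[...,1],P[...,2]
hsv=cv2.cvtColor(v["im"],cv2.COLOR_RGB2HSV)
m=(z>25)&(z<46)&(x>330)&(x<480)&(y>100)&(y<400)&(hsv[...,1]<60)
q=P[m];print(len(q))
if len(q)>20:
    r=cv2.minAreaRect(q[:,:2].astype(np.float32));print(r)
    plan(r[0][0],r[0][1],140,102.3)
E
```

```text
17.75 [625.7  26.1 139.3] [-0.4 -0.6 -0.1] 85.4
bench 20589 z 137.0 rng [[32.4, 81.2], [167.0, 189.1]]
jaws+ 2393 z 105.6 rng [[25.9, 33.7], [99.3, 57.3]]
jaws- 2479 z 106.0 rng [[26.0, -51.3], [99.3, -33.5]]
postR 3010 z 77.7 rng [[104.7, -30.5], [125.7, 24.0]]
1
```

View pics/t6.png

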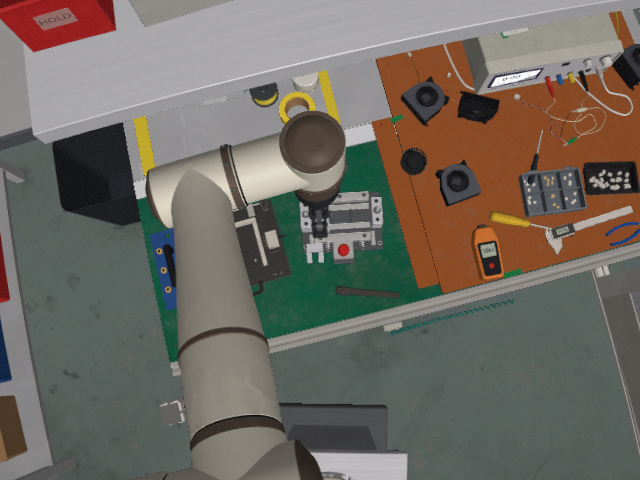

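The arm hides blank 1 from above (its elbow swings left), brush at (365,292) clear. Move to blank 1's last seen place and look with the wrist.

```bash
python3 -c "
from h import *
plan(394.3,259.5,140,102.3)"
```

```text
pos [623.6  25.7 136. ] psi -175.57 tilt [-1.7e-03  1.0e-04 -1.0e+00] | rotz frac 0.2281 n>= 12 | travel [ 0.6971  1.1093 -0.0159] n>= 11
```

>>> servo_tool([
  {"travel":[0,0,-0.01],"rot":[0,0,0.019],"hand":1},
  {"travel":[0,0,-0.01],"rot":[0,0,0.019],"hand":1},
  {"travel":[0,0,0],"rot":[0,0,0.019],"hand":1},
  {"travel":[0,0,0],"rot":[0,0,0.019],"hand":1},
  {"travel":[0,0,0],"rot":[0,0,0.019],"hand":1},
  {"travel":[0,0,0],"rot":[0,0,0.019],"hand":1},
  {"travel":[0,0,0],"rot":[0,0,0.019],"hand":1},
  {"travel":[0,0,0],"rot":[0,0,0.019],"hand":1},
  {"travel":[0,0,0],"rot":[0,0,0.019],"hand":1},
  {"travel":[0,0,0],"rot":[0,0,0.019],"hand":1},
])

```text
clock: 18.68
position: [623.3, 25.5, 139.8]
ee_rot: [-0.222, 0.975, 0.0, -0.002]
contact_force: [0.1, -0.1, 0.5]
gripper_width: 85.4
grasp_force: 0.0
```

>>> servo_tool([
  {"travel":[0,0,0],"rot":[0,0,0.019],"hand":1},
  {"travel":[0,0,0],"rot":[0,0,0.019],"hand":1},
  {"travel":[0.058,0.0924,0],"rot":[0,0,0],"hand":1},
  {"travel":[0.058,0.0924,0],"rot":[0,0,0],"hand":1},
  {"travel":[0.058,0.0924,0],"rot":[0,0,0],"hand":1},
  {"travel":[0.058,0.0924,0],"rot":[0,0,0],"hand":1},
  {"travel":[0.058,0.0924,0],"rot":[0,0,0],"hand":1},
  {"travel":[0.058,0.0924,0],"rot":[0,0,0],"hand":1},
  {"travel":[0.058,0.0924,0],"rot":[0,0,0],"hand":1},
  {"travel":[0.058,0.0924,0],"rot":[0,0,0],"hand":1},
])

```text
clock: 19.52
position: [469.6, 181.5, 140.3]
ee_rot: [-0.108, 0.994, -0.001, -0.002]
contact_force: [1.1, 0.7, 0.8]
gripper_width: 85.5
grasp_force: 0.0
```

>>> servo_tool([
  {"travel":[0.058,0.0924,0],"rot":[0,0,0],"hand":1},
  {"travel":[0.058,0.0924,0],"rot":[0,0,0],"hand":1},
  {"travel":[0.058,0.0924,0],"rot":[0,0,0],"hand":1},
  {"travel":[0.058,0.0924,0],"rot":[0,0,0],"hand":1},
  {"travel":[0,0,0],"rot":[0,0,0],"hand":1},
  {"travel":[0,0,0],"rot":[0,0,0],"hand":1},
])

```text
clock: 20.02
position: [393.8, 259.3, 140.8]
ee_rot: [-0.109, 0.994, -0.001, -0.001]
contact_force: [0.7, 0.4, -0.7]
gripper_width: 85.6
grasp_force: 0.0
```

```bash
python3 blk.py 394 259 38.5 -22; python3 jig.py | grep -A9 top
```

```text
3296 med z 39.3 rect [394.9 261.2] [34.3 60.2] 11.9
long axis 101.9
20.0167
pos [394.4 258.9 141. ] psi 102.44 tilt [-0.0016 -0.002  -1.    ] | rotz frac 0.0014 n>= 1 | travel [-0.0039  0.0086  0.6519] n>= 6
top 20.1167 [394.8 258.6 141.1]
postL 321 z 60.4 rect [623.5  47.6] [62.2 34.5] 1.0
postR 229 z 60.8 rect [636.9 -90.3] [55.7 21.6] 4.4
dowelL 16 z 79.7 rect [624.9  53.8] [7.5 8.3] 0.4
dowelR 17 z 79.0 rect [636.9 -89.2] [7.7 7.7] 87.7
knob 90 z 64.2 rect [555.  -23.1] [20.  19.5] 23.5
keeper 239 z 35.7 rect [560.8  33.6] [34.  60.8] 89.0
blank1 195 z 39.0 rect [390.8 258.3] [26.4 59.7] 13.2
```

>>> servo_tool([
  {"travel":[-0.004,0.006,0.13],"rot":[0,0,0.0014],"hand":1},
  {"travel":[0,0,0.13],"rot":[0,0,0],"hand":1},
  {"travel":[0,0,0.13],"rot":[0,0,0],"hand":1},
  {"travel":[0,0,0.13],"rot":[0,0,0],"hand":1},
  {"travel":[0,0,0.08],"rot":[0,0,0],"hand":1},
  {"travel":[0,0,0.04],"rot":[0,0,0],"hand":1},
  {"travel":[0,0,0.011],"rot":[0,0,0],"hand":1},
  {"travel":[0,0,0],"rot":[0,0,0],"hand":1},
  {"travel":[0,0,0],"rot":[0,0,0],"hand":1},
])

```text
clock: 20.92
position: [396.4, 260.9, -20.3]
ee_rot: [-0.103, 0.995, 0.0, 0.0]
contact_force: [0.7, -0.6, 0.6]
gripper_width: 85.4
grasp_force: 0.0
```

>>> servo_tool([
  {"travel":[0,0,0],"rot":[0,0,0],"hand":0.6},
  {"travel":[0,0,0],"rot":[0,0,0],"hand":0.6},
  {"travel":[0,0,0],"rot":[0,0,0],"hand":0.5},
  {"travel":[0,0,0],"rot":[0,0,0],"hand":0.4},
  {"travel":[0,0,0],"rot":[0,0,0],"hand":0.4},
])

```text
clock: 21.33
position: [396.3, 261.6, -19.3]
ee_rot: [-0.104, 0.995, 0.001, 0.001]
contact_force: [0.3, -0.5, 5.8]
gripper_width: 58.8
grasp_force: 65.5
```

>>> servo_tool([
  {"travel":[0,0,-0.06],"rot":[0,0,0],"hand":0.4},
  {"travel":[0,0,-0.12],"rot":[0,0,0],"hand":0.4},
  {"travel":[0,0,-0.12],"rot":[0,0,0],"hand":0.4},
  {"travel":[0,0,-0.12],"rot":[0,0,0],"hand":0.4},
  {"travel":[0,0,-0.06],"rot":[0,0,0],"hand":0.4},
  {"travel":[0,0,0],"rot":[0,0,0],"hand":0.4},
])

```text
clock: 21.83
position: [397.5, 263.0, 103.6]
ee_rot: [-0.104, 0.995, 0.003, 0.003]
contact_force: [-0.2, 0.1, -1.2]
gripper_width: 58.8
grasp_force: 64.8
```

```bash
python3 held.py
python3 -c "
from h import *
a=np.radians(4.4)
C=np.array([632.2,-17.0]);ex=np.array([np.cos(a),np.sin(a)]);ey=np.array([-ex[1],ex[0]])
p=C-4*ex-42*ey; print(p); plan(p[0],p[1],105,184.4)"
```

```text
top tool z med -58.5 [-59.9 -59.3 -58.5 -38.5 -24.5] x [-15.4  18.3] y [-26.5  26.4] 11813
scene bottom tool z [-27.3 -17.6 -16.  -15.6] 538
58.83000824666524 64.84982013702393
[631.43398817 -59.18309171]
pos [395.3 260.8  99.8] psi 101.85 tilt [ 4.0e-04  1.5e-03 -1.0e+00] | rotz frac -0.2293 n>= 12 | travel [ 1.3487 -0.8434 -0.021 ] n>= 14
```

>>> servo_tool([
  {"travel":[0,0,0],"rot":[0,0,-0.0191],"hand":0.4},
  {"travel":[0,0,0],"rot":[0,0,-0.0191],"hand":0.4},
  {"travel":[0,0,0],"rot":[0,0,-0.0191],"hand":0.4},
  {"travel":[0,0,0],"rot":[0,0,-0.0191],"hand":0.4},
  {"travel":[0,0,0],"rot":[0,0,-0.0191],"hand":0.4},
  {"travel":[0,0,0],"rot":[0,0,-0.0191],"hand":0.4},
  {"travel":[0,0,0],"rot":[0,0,-0.0191],"hand":0.4},
  {"travel":[0,0,0],"rot":[0,0,-0.0191],"hand":0.4},
  {"travel":[0,0,0],"rot":[0,0,-0.0191],"hand":0.4},
  {"travel":[0,0,0],"rot":[0,0,-0.0191],"hand":0.4},
])

```text
clock: 22.77
position: [394.6, 259.8, 97.5]
ee_rot: [-0.649, 0.761, -0.0, -0.002]
contact_force: [1.0, -0.3, -0.1]
gripper_width: 58.6
grasp_force: 64.8
```

>>> servo_tool([
  {"travel":[0,0,0],"rot":[0,0,-0.0191],"hand":0.4},
  {"travel":[0,0,0],"rot":[0,0,-0.0191],"hand":0.4},
  {"travel":[0.0963,-0.06,-0.0015],"rot":[0,0,0],"hand":0.4},
  {"travel":[0.0963,-0.06,-0.0015],"rot":[0,0,0],"hand":0.4},
  {"travel":[0.0963,-0.06,-0.0015],"rot":[0,0,0],"hand":0.4},
  {"travel":[0.0963,-0.06,-0.0015],"rot":[0,0,0],"hand":0.4},
  {"travel":[0.0963,-0.06,-0.0015],"rot":[0,0,0],"hand":0.4},
  {"travel":[0.0963,-0.06,-0.0015],"rot":[0,0,0],"hand":0.4},
  {"travel":[0.0963,-0.06,-0.0015],"rot":[0,0,0],"hand":0.4},
  {"travel":[0.0963,-0.06,-0.0015],"rot":[0,0,0],"hand":0.4},
])

```text
clock: 23.6
position: [529.3, 76.3, 100.3]
ee_rot: [0.734, -0.68, -0.001, 0.002]
contact_force: [1.5, 0.9, -1.0]
gripper_width: 58.9
grasp_force: 64.8
```

>>> servo_tool([
  {"travel":[0.0963,-0.06,-0.0015],"rot":[0,0,0],"hand":0.4},
  {"travel":[0.0963,-0.06,-0.0015],"rot":[0,0,0],"hand":0.4},
  {"travel":[0.0963,-0.06,-0.0015],"rot":[0,0,0],"hand":0.4},
  {"travel":[0.0963,-0.06,-0.0015],"rot":[0,0,0],"hand":0.4},
  {"travel":[0.0963,-0.06,-0.0015],"rot":[0,0,0],"hand":0.4},
  {"travel":[0.0963,-0.06,-0.0015],"rot":[0,0,0],"hand":0.4},
  {"travel":[0,0,0],"rot":[0,0,0],"hand":0.4},
  {"travel":[0,0,0],"rot":[0,0,0],"hand":0.4},
  {"travel":[0,0,0],"rot":[0,0,0],"hand":0.4},
  {"travel":[0,0,0],"rot":[0,0,0],"hand":0.4},
])

```text
clock: 24.43
position: [629.7, -58.5, 103.5]
ee_rot: [0.734, -0.679, -0.001, 0.001]
contact_force: [0.6, 0.3, -0.9]
gripper_width: 58.9
grasp_force: 64.9
```

```bash
python3 held.py; python3 - <<'E'
from h import *
v=grab("wrist","w7.png");s=v["s"];P=cloud(v);T=(P-s["position"])@Ro.from_quat(s["ee_rot"]).as_matrix()
tz=s["position"][2];print(s["position"]);m=v["d"]>0
def pl(n,z,w,xr,yr):
    k=m&(abs(T[...,2]-z)<w)&(T[...,0]>xr[0])&(T[...,0]<xr[1])&(T[...,1]>yr[0])&(T[...,1]<yr[1]); q=T[k]
    if len(q)>30:
        r=cv2.minAreaRect(q[:,:2].astype(np.float32)); print(n,len(q),"z",np.median(q[:,2]).round(1),"rng",np.percentile(q[:,:2],[1,99],axis=0).round(1).tolist(),np.round(r[0],1),np.round(r[1],1),round(r[2],1))
pl("postR",tz-60.5,4,(10,60),(-45,40));pl("dowelR",tz-79,6,(10,60),(-20,20));pl("bench",tz,5,(60,180),(-60,150))
pl("jaws+",tz-32,3,(-60,60),(28,62)); pl("jaws-",tz-32,3,(-60,60),(-65,-28)); pl("knob",tz-64,5,(-80,0),(60,100))
E
```

```text
top tool z med -58.4 [-59.9 -59.2 -58.4 -38.4 -24.4] x [-15.3  18.2] y [-26.4  26.5] 11752
scene bottom tool z [-29.  -19.9 -19.1 -18.8] 272
58.91789803196652 64.89611506462097
[630.14043142 -58.25654884 104.32170339]
postR 2923 z 43.0 rng [[21.1, -33.4], [41.8, 21.2]] [31.4 -6.1] [56.2 21.4] 90.0
dowelR 234 z 24.4 rng [[27.5, -10.6], [35.6, -1.5]] [31.3 -6.1] [8.7 9.2] 0.6
bench 11470 z 102.9 rng [[60.3, -53.0], [105.2, 148.9]] [107.7  45. ] [209.9  95.4] 90.0
jaws+ 1564 z 71.0 rng [[-36.8, 30.9], [17.2, 61.6]] [-13.8  46.4] [62.7 31.2] 0.1
jaws- 1543 z 70.9 rng [[-30.4, -53.9], [18.5, -36.0]] [  5.  -44.1] [77.4 22.1] 7.2
knob 545 z 39.4 rng [[-46.7, 60.7], [-30.5, 79.4]] [-37.4  70.9] [14.2 21. ] 33.5
```

View pics/w7.png

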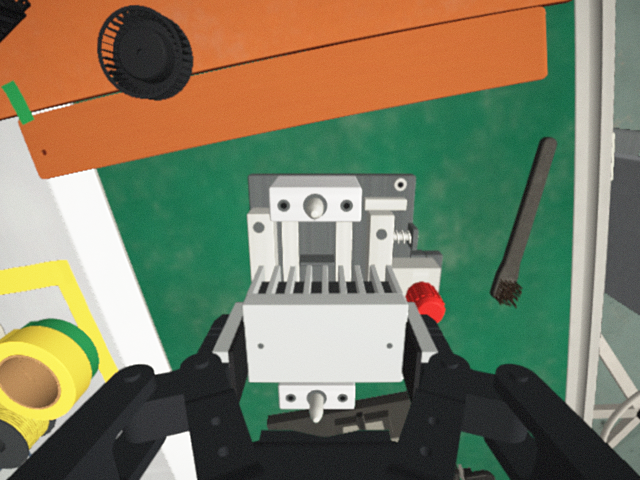

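Right dowel (317,205), post squarely behind the blank; alignments within a millimetre of bay 1. Lower.

>>> servo_tool([
  {"travel":[0,-0.004,0.08],"rot":[0,0,0],"hand":0.4},
  {"travel":[0,0,0.1],"rot":[0,0,0],"hand":0.4},
  {"travel":[0,0,0.08],"rot":[0,0,0],"hand":0.4},
  {"travel":[0,0,0.05],"rot":[0,0,0],"hand":0.4},
  {"travel":[0,0,0.04],"rot":[0,0,0],"hand":0.4},
  {"travel":[0,0,0.03],"rot":[0,0,0],"hand":0.4},
  {"travel":[0,0,0.02],"rot":[0,0,0],"hand":0.4},
  {"travel":[0,0,0],"rot":[0,0,0],"hand":0.4},
  {"travel":[0,0,0],"rot":[0,0,0],"hand":0.4},
  {"travel":[0,0,0],"rot":[0,0,0],"hand":0.4},
])

```text
clock: 25.42
position: [632.6, -59.0, 5.6]
ee_rot: [0.734, -0.679, 0.001, -0.001]
contact_force: [0.1, 0.1, -1.7]
gripper_width: 58.8
grasp_force: 64.9
```

```bash
python3 - <<'E'
from h import *
v=grab("wrist");s=v["s"];P=cloud(v);T=(P-s["position"])@Ro.from_quat(s["ee_rot"]).as_matrix()
tz=s["position"][2];print(s["position"],s["contact_force"]);m=v["d"]>0
def pl(n,z,w,xr,yr):
    k=m&(abs(T[...,2]-z)<w)&(T[...,0]>xr[0])&(T[...,0]<xr[1])&(T[...,1]>yr[0])&(T[...,1]<yr[1]); q=T[k]
    if len(q)>30: print(n,len(q),"z",np.median(q[:,2]).round(1),"rng",np.percentile(q[:,:2],[1,99],axis=0).round(1).tolist())
pl("top",-59,3,(-25,25),(-28,28));pl("bench",tz,8,(60,180),(-60,150));pl("postR",tz-60.5,4,(10,60),(-45,40));pl("dowelR",tz-79,6,(10,60),(-20,20))
E
```

```text
[632.5683709  -58.98879382   5.59570905] [ 0.12755842  0.08697762 -1.65997425]
top 12476 z -58.6 rng [[-15.3, -27.4], [24.0, 27.4]]
bench 25414 z 4.0 rng [[60.3, -53.5], [120.3, 148.2]]
postR 11913 z -56.0 rng [[10.4, -32.0], [40.9, 32.0]]
dowelR 806 z -73.8 rng [[27.8, -8.1], [34.6, 0.7]]
```

>>> servo_tool([
  {"travel":[0,0.003,0.01],"rot":[0,0,0],"hand":0.4},
  {"travel":[0,0,0.01],"rot":[0,0,0],"hand":0.4},
  {"travel":[0,0,0.006],"rot":[0,0,0],"hand":0.4},
  {"travel":[0,0,0],"rot":[0,0,0],"hand":0.4},
  {"travel":[0,0,0],"rot":[0,0,0],"hand":0.4},
  {"travel":[0,0,0],"rot":[0,0,0],"hand":0.4},
])

```text
clock: 25.97
position: [631.0, -59.2, -1.2]
ee_rot: [0.734, -0.679, 0.0, 0.0]
contact_force: [-2.1, 0.6, 5.5]
gripper_width: 59.0
grasp_force: 65.5
```

```bash
python3 - <<'E'
from h import *
v=grab("wrist");s=v["s"];P=cloud(v);T=(P-s["position"])@Ro.from_quat(s["ee_rot"]).as_matrix()
tz=s["position"][2];print(s["position"],s["contact_force"]);m=v["d"]>0
def pl(n,z,w,xr,yr):
    k=m&(abs(T[...,2]-z)<w)&(T[...,0]>xr[0])&(T[...,0]<xr[1])&(T[...,1]>yr[0])&(T[...,1]<yr[1]); q=T[k]
    if len(q)>30: print(n,len(q),"z",np.median(q[:,2]).round(1),"rng",np.percentile(q[:,:2],[1,99],axis=0).round(1).tolist())
pl("top",-59,2,(-25,17),(-28,28));pl("bench",tz,8,(60,180),(-60,150));pl("dowelR",tz-79,6,(10,60),(-20,20))
E
```

```text
[631.04091095 -59.16032899  -1.2118971 ] [-2.08974101  0.59434813  5.49024295]
top 10976 z -58.7 rng [[-15.4, -27.4], [16.6, 27.4]]
bench 26784 z -2.7 rng [[60.3, -53.4], [119.6, 145.9]]
dowelR 914 z -80.6 rng [[27.8, -9.5], [34.7, -0.5]]
```

>>> servo_tool([
  {"travel":[0,0,0],"rot":[0,0,0],"hand":0.85},
  {"travel":[0,0,0],"rot":[0,0,0],"hand":0.85},
  {"travel":[0,0,0],"rot":[0,0,0],"hand":0.85},
  {"travel":[0,0,-0.08],"rot":[0,0,0],"hand":0.85},
  {"travel":[0,0,-0.12],"rot":[0,0,0],"hand":0.85},
  {"travel":[0,0,-0.12],"rot":[0,0,0],"hand":0.85},
  {"travel":[-0.05,0.1,-0.05],"rot":[0,0,0],"hand":0.6},
  {"travel":[-0.05,0.1,0],"rot":[0,0,0],"hand":0.6},
  {"travel":[-0.06,0.1,0],"rot":[0,0,0],"hand":0.6},
  {"travel":[0,0,0],"rot":[0,0,0],"hand":0.6},
])

```text
clock: 26.85
position: [548.2, -24.0, 90.5]
ee_rot: [0.734, -0.679, -0.002, 0.001]
contact_force: [-0.8, 1.0, 0.2]
gripper_width: 51.4
grasp_force: 0.0
```

>>> servo_tool([
  {"travel":[0,0,0],"rot":[0,0,0],"hand":0.6},
  {"travel":[0,0,0],"rot":[0,0,0],"hand":0.6},
])

```text
clock: 27.02
position: [554.0, -24.9, 90.8]
ee_rot: [0.734, -0.679, 0.0, -0.0]
contact_force: [0.9, 0.1, 0.5]
gripper_width: 50.9
grasp_force: 0.0
```

```bash
cat > knob.py <<'E'
from h import *
v=grab("wrist","knob.png");s=v["s"];P=cloud(v);T=(P-s["position"])@Ro.from_quat(s["ee_rot"]).as_matrix()
hsv=cv2.cvtColor(v["im"],cv2.COLOR_RGB2HSV);print(s["clock"],s["position"].round(1),s["contact_force"].round(1))
red=(((hsv[...,0]<8)|(hsv[...,0]>172))&(hsv[...,1]>150)&(v["d"]>0)&(np.hypot(T[...,0],T[...,1])<120))
q=T[red]; zt=np.percentile(q[:,2],5); k=q[q[:,2]<zt+4]
c,r=cv2.minEnclosingCircle(k[:,:2].astype(np.float32)); print("knob top tool",np.round(c,1),round(r,1),"z",zt.round(1),"med",np.median(k,0).round(1))
tz=s["position"][2];m=v["d"]>0
def pl(n,z,w,xr,yr):
    q=T[m&(abs(T[...,2]-z)<w)&(T[...,0]>xr[0])&(T[...,0]<xr[1])&(T[...,1]>yr[0])&(T[...,1]<yr[1])]
    if len(q)>30:
        r=cv2.minAreaRect(q[:,:2].astype(np.float32)); print(n,len(q),"z",np.median(q[:,2]).round(1),"rng",np.percentile(q[:,:2],[1,99],axis=0).round(1).tolist(),np.round(r[0],1),np.round(r[1],1),round(r[2],1))
pl("bench",tz,6,(40,180),(40,150))
kx,ky=c
pl("keeper",tz-36,3,(kx-80,kx-38),(ky-25,ky+40))
E
python3 knob.py
```

```text
27.0167 [554.  -24.9  90.8] [0.9 0.1 0.5]
knob top tool [-1.5 -3.9] 10.7 z 24.6 med [-0.8 -3.9 25.6]
bench 22247 z 89.4 rng [[41.3, 41.0], [152.9, 147.1]] [98.3 94.9] [110.  116.6] 89.9
keeper 2197 z 53.6 rng [[-77.1, -27.8], [-42.7, 16.2]] [-59.1  -6.2] [37.6 45.4] 0.5
```

View pics/knob.png

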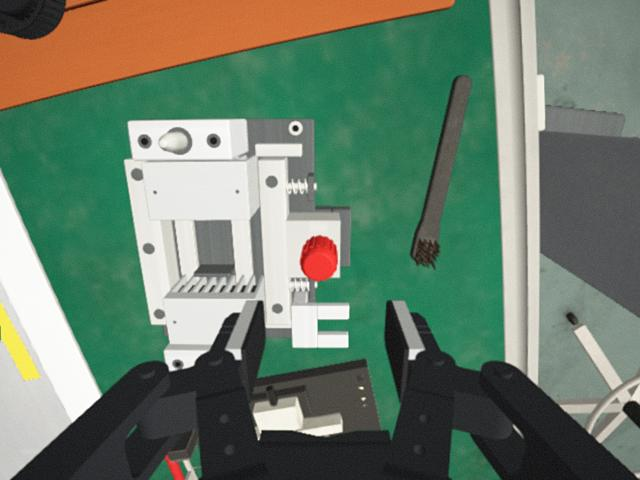

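Knob (319,258), keeper slot opening right at (345,325), both blanks seated in the outer bays. Descend on the knob.

>>> servo_tool([
  {"travel":[-0.004,-0.016,0.1],"rot":[0,0,0],"hand":0.5},
  {"travel":[0,0,0.1],"rot":[0,0,0],"hand":0.5},
  {"travel":[0,0,0.08],"rot":[0,0,0],"hand":0.5},
  {"travel":[0,0,0.04],"rot":[0,0,0],"hand":0.5},
  {"travel":[0,0,0.02],"rot":[0,0,0],"hand":0.5},
  {"travel":[0,0,0],"rot":[0,0,0],"hand":0.5},
  {"travel":[0,0,0],"rot":[0,0,0],"hand":0.5},
  {"travel":[0,0,0],"rot":[0,0,0],"hand":0.5},
])

```text
clock: 27.73
position: [558.4, -23.6, 6.8]
ee_rot: [0.734, -0.679, 0.001, -0.001]
contact_force: [0.7, 0.3, -0.3]
gripper_width: 42.8
grasp_force: 0.0
```

```bash
python3 knob.py
```

```text
27.7333 [558.4 -23.6   6.8] [ 0.7  0.3 -0.3]
knob top tool [-0.4  0.4] 10.6 z -59.4 med [  0.9   0.5 -58.5]
bench 39061 z 5.2 rng [[41.2, 40.9], [131.8, 148.6]] [87.9 95. ] [110.   95.9] 90.0
keeper 3694 z -30.5 rng [[-71.8, -24.0], [-41.5, 20.5]] [-57.   -1.8] [33.8 47.4] 4.2
```

>>> servo_tool([
  {"travel":[0,0,0.006],"rot":[0,0,0],"hand":0.5},
  {"travel":[0,0,0],"rot":[0,0,0],"hand":0.2},
  {"travel":[0,0,0],"rot":[0,0,0],"hand":0.1},
  {"travel":[0,0,0],"rot":[0,0,0],"hand":0},
  {"travel":[0,0,0],"rot":[0,0,0],"hand":0},
  {"travel":[0,0,0],"rot":[0,0,0],"hand":0},
])

```text
clock: 28.28
position: [557.5, -23.6, 4.8]
ee_rot: [0.734, -0.679, 0.0, -0.0]
contact_force: [-1.7, 0.9, 5.3]
gripper_width: 19.9
grasp_force: 58.7
```

>>> servo_tool([
  {"travel":[0,0,-0.02],"rot":[0,0,0],"hand":0},
  {"travel":[0,0,-0.02],"rot":[0,0,0],"hand":0},
  {"travel":[0,0,-0.02],"rot":[0,0,0],"hand":0},
  {"travel":[0,0,-0.02],"rot":[0,0,0],"hand":0},
  {"travel":[0,0,-0.02],"rot":[0,0,0],"hand":0},
  {"travel":[0,0,-0.02],"rot":[0,0,0],"hand":0},
  {"travel":[0,0,-0.02],"rot":[0,0,0],"hand":0},
  {"travel":[0,0,-0.02],"rot":[0,0,0],"hand":0},
  {"travel":[0,0,-0.04],"rot":[0,0,0],"hand":0},
  {"travel":[0,0,-0.04],"rot":[0,0,0],"hand":0},
])

```text
clock: 29.12
position: [556.2, -23.9, 64.5]
ee_rot: [0.734, -0.68, -0.001, 0.001]
contact_force: [-0.1, -0.4, -1.3]
gripper_width: 19.6
grasp_force: 60.5
```

>>> servo_tool([
  {"travel":[0,0,0],"rot":[0,0,0],"hand":0},
  {"travel":[0,0,0],"rot":[0,0,0],"hand":0},
  {"travel":[0,0,0],"rot":[0,0,0],"hand":0},
  {"travel":[0,0,0],"rot":[0,0,0],"hand":0},
])

```text
clock: 29.45
position: [556.6, -23.8, 63.7]
ee_rot: [0.734, -0.68, -0.0, 0.0]
contact_force: [-0.7, 0.5, -1.4]
gripper_width: 19.8
grasp_force: 60.5
```

```bash
python3 knob.py; cp pics/knob.png pics/k2.png
```

```text
29.45 [556.6 -23.8  63.7] [-0.7  0.5 -1.4]
knob top tool [  3.8 -21.1] 31.9 z -61.2 med [  1.    0.1 -60.3]
bench 26881 z 62.4 rng [[41.3, 40.9], [146.2, 148.0]] [94.9 95. ] [110.  109.8] 90.0
keeper 376 z 29.6 rng [[-75.9, -46.0], [-34.4, 16.1]] [-61.5 -18.8] [26.6 74.3] 33.2
```

View pics/k2.png

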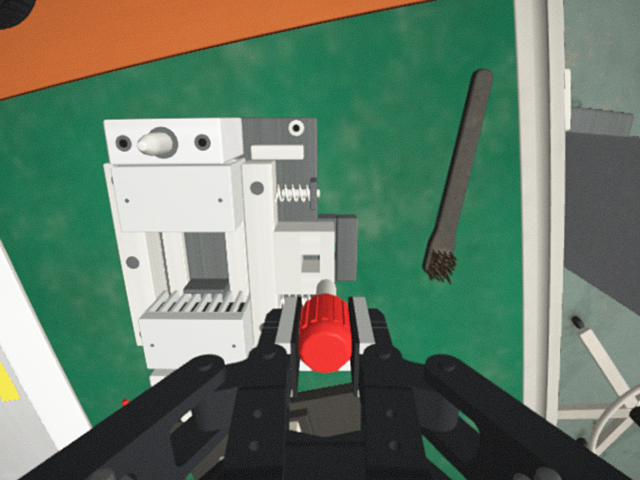

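Jaw closed on the blanks (sliding jaw now against them), pin drawn free in the fingers at (325,330). Check slot-to-bore offset from the earlier close view (w2: slot between prongs, columns ~407–432).

```bash
python3 - <<'E'
from h import *
im=cv2.imread("pics/w2.png");p=camera_params("wrist")
a=np.radians(86.9);Y=np.array([np.cos(a),np.sin(a),0]);X=np.array([-Y[1],Y[0],0]);M=np.c_[X,Y,[0,0,-1]]
T=np.eye(4);T[:3,:3]=M;T[:3,3]=[643.1,-13.6,38.5];W=T@np.array(p["mount"]);R=W[:3,:3].T
v=dict(K=np.array(p["camera_matrix"]),D=np.array(p["dist"]),R=R,t=-R@W[:3,3])
g=im[:,:,2].astype(int)-0; e=[]
for r in (55,65,75,85): 
    row=g[r,375:470]; d=np.diff(row); k=np.where(abs(d)>40)[0]; print(r,[(int(375+i),int(d[i])) for i in k])
hsv=cv2.cvtColor(im,cv2.COLOR_BGR2HSV);red=((hsv[...,0]<8)|(hsv[...,0]>172))&(hsv[...,1]>150);red[:,:230]=0;red[:,340:]=0;red[160:]=0
c=np.argwhere(red)[:,::-1]; (ux,uy),rr=cv2.minEnclosingCircle(c.astype(np.float32)); print(ux,uy,rr)
kn=onplane(v,[[ux,uy]],64)[0]
j=np.radians(4.4);ex=np.array([np.cos(j),np.sin(j)]);ey=np.array([-ex[1],ex[0]])
for r,u0,u1 in((55,406.5,433.5),(75,407,433)):
    q=onplane(v,[[u0,r],[u1,r]],36)[:,:2]-kn[:2]; print(r,"edges jig x",(q@ex).round(1),"jig y",(q@ey).round(1))
q=onplane(v,[[420,97]],36)[:,:2]-kn[:2]; print("slot end",q@ex,q@ey)
E
```

```text
55 [(379, 62), (380, 49), (381, 53), (404, -97), (405, -72), (431, 55), (434, 56), (457, -91), (458, -77)]
65 [(380, 68), (381, 58), (405, -125), (406, -65), (431, 61), (434, 44), (457, -87), (458, -85)]
75 [(380, 45), (381, 66), (382, 60), (405, -98), (406, -92), (432, 54), (435, 41), (457, -45), (458, -113), (459, -57)]
85 [(381, 58), (382, 61), (383, 56), (406, -98), (407, -93), (432, 56), (433, 42), (435, 47), (458, -121), (459, -72)]
291.5 107.5 30.00843048095703
55 edges jig x [-16.4 -15. ] jig y [51.5 63.4]
75 edges jig x [-8.1 -6.7] jig y [51.1 62.8]
slot end [1.97958194] [56.40175496]
```

>>> servo_tool([
  {"travel":[-0.06,0.004,0],"rot":[0,0,0],"hand":0},
  {"travel":[-0.06,0.004,0],"rot":[0,0,0],"hand":0},
  {"travel":[-0.06,0.004,0],"rot":[0,0,0],"hand":0},
  {"travel":[-0.052,0.004,0],"rot":[0,0,0],"hand":0},
  {"travel":[0,0,0.04],"rot":[0,0,0],"hand":0},
  {"travel":[0,0,0.04],"rot":[0,0,0],"hand":0},
  {"travel":[0,0,0],"rot":[0,0,0],"hand":0},
  {"travel":[0,0,0],"rot":[0,0,0],"hand":0},
  {"travel":[0,0,0],"rot":[0,0,0],"hand":0},
])

```text
clock: 30.25
position: [548.7, 33.2, 43.7]
ee_rot: [0.733, -0.68, -0.0, 0.0]
contact_force: [1.1, -0.3, -0.4]
gripper_width: 19.7
grasp_force: 60.5
```

```bash
python3 - <<'E'
from h import *
for _ in range(3):
    v=grab("wrist","k3.png"); s=v["s"]; print(s["clock"],s["position"].round(2),s["contact_force"].round(1))
j=np.radians(4.4);ex=np.array([np.cos(j),np.sin(j)]);ey=np.array([-ex[1],ex[0]])
for g in ([557.5,-23.6],[556.6,-23.8]):
    d=s["position"][:2]-g; print("moved jig",d@ex,d@ey)
im=v["im"][230:420,240:430];cv2.imwrite("pics/k3c.png",cv2.resize(im,None,fx=3,fy=3)[:,:,::-1])
E
```

```text
30.25 [548.66  33.22  43.73] [ 1.1 -0.3 -0.4]
30.3 [548.91  33.34  44.07] [ 0.7  0.6 -0.3]
30.35 [548.98  33.42  44.27] [-0.3  1.1 -0.8]
moved jig -4.119125245995202 57.50458043344193
moved jig -3.206433963365633 57.63494385857317
```

View pics/k3c.png

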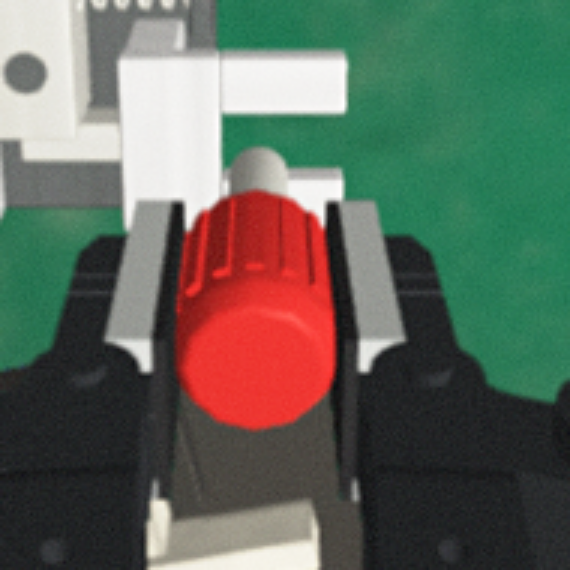

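```bash
python3 - <<'E'
from h import *
v=grab("wrist");s=v["s"];M=Ro.from_quat(s["ee_rot"]).as_matrix();P=cloud(v);T=(P-s["position"])@M
print(s["position"].round(2))
b=T[60:200,450:520].reshape(-1,3);bz=np.median(b[:,2]);print("bench tool z",bz.round(1))
def tp(uv,z): # on tool plane
    o,d=rays(v,uv);o=(o-s["position"])@M;d=d@M;return o+d*((z-o[2])/d[:,2:])
im=v["im"];g=im[:,:,1].astype(int);red=im[:,:,0].astype(int)
for c in (318,322,326,330,335,340,350): 
    col=im[240:310,c].astype(int); d=np.diff(col[:,0]); k=np.where(abs(d)>25)[0]; print(c,[(int(240+i),int(d[i])) for i in k])
print("upper prong inner edge",tp([[335,267.3],[350,267.3]],bz-36).round(1))
print("shank cyl: depth pts",[T[r,326].round(1).tolist() for r in range(278,294,2)])
k=T[278:293,312:340].reshape(-1,3);k=k[(k[:,2]<8)&(k[:,2]>-30)];print(np.percentile(k,[2,50,98],axis=0).round(1))
E
```

```text
[548.99  33.49  44.36]
bench tool z 42.4
318 [(245, 68), (246, 36), (247, 29), (248, 40), (266, -60), (267, -114), (268, -42), (281, 26), (282, 31)]
322 [(245, 66), (246, 41), (248, 47), (266, -62), (267, -106), (268, -51), (278, 35), (279, 37)]
326 [(245, 65), (246, 42), (247, 27), (248, 44), (266, -61), (267, -109), (268, -37), (277, 29), (278, 65)]
330 [(245, 62), (246, 45), (248, 47), (266, -61), (267, -103), (268, -39), (278, 53), (279, 67), (280, 30)]
335 [(244, 27), (245, 59), (246, 43), (247, 36), (248, 34), (266, -62), (267, -110), (268, -37), (283, 37), (284, 29), (285, 57), (286, 28)]
340 [(245, 66), (246, 39), (247, 32), (248, 40), (266, -63), (267, -109), (268, -44), (284, 34), (285, 68), (286, 37), (289, 40)]
350 [(245, 63), (246, 44), (247, 27), (248, 39), (266, -57), (267, -111), (268, -34), (284, 31), (285, 79), (286, 29), (288, 27), (289, 35), (295, -46), (296, -109), (297, -67)]
upper prong inner edge [[ 5.2  5.5  6.4]
 [ 5.2 13.5  6.4]]
shank cyl: depth pts [[-17.7, 0.9, 43.4], [3.9, 0.7, -6.9], [3.7, 0.7, -8.9], [3.5, 0.7, -10.8], [3.6, 0.6, -13.4], [3.5, 0.6, -15.3], [3.7, 0.6, -17.8], [3.5, 0.6, -19.6]]
[[ -9.6  -6.9 -19.3]
 [  3.    0.2 -10.6]
 [  4.1   7.3   7.5]]
```

Measured: slot centre and shank axis both at tool x = −1.3 mm, so it's aligned. Lower.

>>> servo_tool([
  {"travel":[0,0,0.02],"rot":[0,0,0],"hand":0},
  {"travel":[0,0,0.02],"rot":[0,0,0],"hand":0},
  {"travel":[0,0,0.02],"rot":[0,0,0],"hand":0},
  {"travel":[0,0,0.02],"rot":[0,0,0],"hand":0},
  {"travel":[0,0,0.02],"rot":[0,0,0],"hand":0},
  {"travel":[0,0,0.02],"rot":[0,0,0],"hand":0},
  {"travel":[0,0,0.016],"rot":[0,0,0],"hand":0},
  {"travel":[0,0,0],"rot":[0,0,0],"hand":0},
  {"travel":[0,0,0],"rot":[0,0,0],"hand":0},
  {"travel":[0,0,0],"rot":[0,0,0],"hand":0},
])

```text
clock: 31.28
position: [548.9, 33.9, 10.2]
ee_rot: [0.734, -0.68, 0.0, -0.0]
contact_force: [0.2, 0.1, -0.1]
gripper_width: 20.0
grasp_force: 60.5
```

```bash
cat > kz.py <<'E'
from h import *
v=grab("wrist");s=v["s"];M=Ro.from_quat(s["ee_rot"]).as_matrix();P=cloud(v);T=(P-s["position"])@M
b=T[60:200,460:520].reshape(-1,3);bz=np.median(b[:,2])
hsv=cv2.cvtColor(v["im"],cv2.COLOR_RGB2HSV);red=((hsv[...,0]<8)|(hsv[...,0]>172))&(hsv[...,1]>150)&(np.hypot(T[...,0],T[...,1])<30)
q=T[red];print(s["clock"],s["position"].round(1),s["contact_force"].round(1),"bench",bz.round(1),"knob top height",(bz-np.percentile(q[:,2],5)).round(1),"knob tool",np.median(q,0).round(1))
E
python3 kz.py
```

```text
31.2833 [548.9  33.9  10.2] [ 0.2  0.1 -0.1] bench 3.0 knob top height 64.2 knob tool [  5.2   0.1 -58.9]
```

>>> servo_tool([
  {"travel":[0,0,0.008],"rot":[0,0,0],"hand":0},
  {"travel":[0,0,0.006],"rot":[0,0,0],"hand":0},
  {"travel":[0,0,0],"rot":[0,0,0],"hand":0},
  {"travel":[0,0,0],"rot":[0,0,0],"hand":0},
  {"travel":[0,0,0],"rot":[0,0,0],"hand":0},
])

```text
clock: 31.75
position: [548.9, 33.9, 6.9]
ee_rot: [0.734, -0.68, 0.0, -0.0]
contact_force: [-0.8, -0.3, 1.1]
gripper_width: 19.8
grasp_force: 60.8
```

>>> servo_tool([
  {"travel":[0,0,0.003],"rot":[0,0,0],"hand":0},
  {"travel":[0,0,0],"rot":[0,0,0],"hand":0},
  {"travel":[0,0,0],"rot":[0,0,0],"hand":0},
])

```text
clock: 32.0
position: [549.0, 33.9, 6.8]
ee_rot: [0.734, -0.679, 0.0, -0.0]
contact_force: [-2.3, 0.4, 5.4]
gripper_width: 19.9
grasp_force: 61.4
```

```bash
python3 kz.py; python3 tip.py
```

```text
32.0 [549.   33.9   6.8] [-2.3  0.4  5.4] bench -0.5 knob top height 60.7 knob tool [  5.3   0.1 -58.9]
scene 19.7 1365 tip z(tool) [ 7.9  9.1 10.1] y [(-20, np.float64(-58.5), np.float64(19.1)), (-30, np.float64(-56.7), np.float64(20.2)), (-40, np.float64(-59.7), np.float64(24.7)), (-50, np.float64(-58.5), np.float64(27.3)), (-60, np.float64(-20.6), np.float64(26.5))]
wrist 19.6 24043 tip z(tool) [5.6 6.1 6.6] y [(-20, np.float64(-52.4), np.float64(15.9)), (-30, np.float64(-52.4), np.float64(16.3)), (-40, np.float64(-59.9), np.float64(23.5)), (-50, np.float64(-60.0), np.float64(23.6)), (-60, np.float64(-23.9), np.float64(23.7))]
```

Knob rests on the keeper. Slide 2 mm deeper, release, rise and look.

>>> servo_tool([
  {"travel":[0,0,-0.002],"rot":[0,0,0],"hand":0},
  {"travel":[0,-0.004,0],"rot":[0,0,0],"hand":0},
  {"travel":[0,-0.004,0],"rot":[0,0,0],"hand":0},
  {"travel":[0,0,0],"rot":[0,0,0],"hand":0},
  {"travel":[0,0,0],"rot":[0,0,0],"hand":0},
  {"travel":[0,0,0],"rot":[0,0,0],"hand":0.3},
  {"travel":[0,0,0],"rot":[0,0,0],"hand":0.5},
  {"travel":[0,0,0],"rot":[0,0,0],"hand":0.5},
  {"travel":[0,0,0],"rot":[0,0,0],"hand":0.5},
])

```text
clock: 32.9
position: [550.7, 33.9, 6.0]
ee_rot: [0.734, -0.68, -0.0, 0.0]
contact_force: [0.1, 0.1, 0.4]
gripper_width: 42.6
grasp_force: 0.0
```

>>> servo_tool([
  {"travel":[0,0,-0.06],"rot":[0,0,0],"hand":0.5},
  {"travel":[0,0,-0.12],"rot":[0,0,0],"hand":0.5},
  {"travel":[0,0,-0.12],"rot":[0,0,0],"hand":1},
  {"travel":[0.1,0,-0.12],"rot":[0,0,0],"hand":1},
  {"travel":[0.1,0,-0.12],"rot":[0,0,0],"hand":1},
  {"travel":[0,0,-0.1],"rot":[0,0,0],"hand":1},
  {"travel":[0,0,0],"rot":[0,0,0],"hand":1},
  {"travel":[0,0,0],"rot":[0,0,0],"hand":1},
  {"travel":[0,0,0],"rot":[0,0,0],"hand":1},
])

```text
clock: 33.65
position: [553.8, -15.8, 165.5]
ee_rot: [0.733, -0.68, -0.001, 0.0]
contact_force: [0.4, -0.2, -0.4]
gripper_width: 85.1
grasp_force: 0.0
```

```bash
python3 - <<'E'
from h import *
v=grab("wrist","w8.png");s=v["s"];P=cloud(v);x,y,z=P[...,0],P[...,1],P[...,2]
hsv=cv2.cvtColor(v["im"],cv2.COLOR_RGB2HSV);print(s["clock"],s["position"].round(1))
red=((hsv[...,0]<8)|(hsv[...,0]>172))&(hsv[...,1]>150)&(z<90)
q=P[red&(z>55)&(x<600)]; print("knob",len(q),np.median(q,0).round(1))
t=grab("top","t9.png");P=cloud(t);h=cv2.cvtColor(t["im"],cv2.COLOR_RGB2HSV);z=P[...,2]
q=P[(abs(z-38)<5)&(h[...,2]<70)&(P[...,1]>230)&(P[...,0]>430)]; print("grip?",len(q),np.median(q,0) if len(q) else "")
plan(525,325,160,106.6)
E
```

```text
33.65 [553.8 -15.8 165.5]
knob 602 [549.3  31.3  66.7]
grip? 38 [507.86974162 321.99415167  41.10398085]
pos [553.5 -15.7 164.7] psi -175.61 tilt [-3.2e-03 -5.0e-04 -1.0e+00] | rotz frac 0.2161 n>= 11 | travel [-0.28    1.3387  0.0189] n>= 12
```

View pics/w8.png

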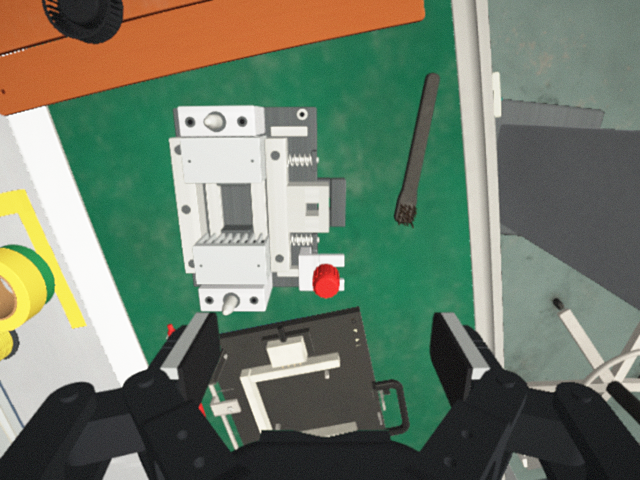

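Pin hangs in the keeper slot (326,280), both blanks clamped at (222,160) and (230,255). Now the plate.

>>> servo_tool([
  {"travel":[0,0,0],"rot":[0,0,0.0196],"hand":1},
  {"travel":[0,0,0],"rot":[0,0,0.0196],"hand":1},
  {"travel":[0,0,0],"rot":[0,0,0.0196],"hand":1},
  {"travel":[0,0,0],"rot":[0,0,0.0196],"hand":1},
  {"travel":[0,0,0],"rot":[0,0,0.0196],"hand":1},
  {"travel":[0,0,0],"rot":[0,0,0.0196],"hand":1},
  {"travel":[0,0,0],"rot":[0,0,0.0196],"hand":1},
  {"travel":[0,0,0],"rot":[0,0,0.0196],"hand":1},
  {"travel":[0,0,0],"rot":[0,0,0.0196],"hand":1},
  {"travel":[0,0,0],"rot":[0,0,0.0196],"hand":1},
])

```text
clock: 34.58
position: [553.8, -15.6, 164.8]
ee_rot: [-0.204, 0.979, -0.0, -0.002]
contact_force: [-0.4, 1.3, 0.3]
gripper_width: 84.9
grasp_force: 0.0
```

>>> servo_tool([
  {"travel":[0,0,0],"rot":[0,0,0.0196],"hand":1},
  {"travel":[-0.022,0.103,-0.008],"rot":[0,0,0],"hand":1},
  {"travel":[-0.022,0.103,-0.008],"rot":[0,0,0],"hand":1},
  {"travel":[-0.022,0.103,-0.008],"rot":[0,0,0],"hand":1},
  {"travel":[-0.022,0.103,-0.008],"rot":[0,0,0],"hand":1},
  {"travel":[-0.022,0.103,-0.008],"rot":[0,0,0],"hand":1},
  {"travel":[-0.022,0.103,-0.008],"rot":[0,0,0],"hand":1},
  {"travel":[-0.022,0.103,-0.008],"rot":[0,0,0],"hand":1},
  {"travel":[-0.022,0.103,-0.008],"rot":[0,0,0],"hand":1},
  {"travel":[-0.022,0.103,-0.008],"rot":[0,0,0],"hand":1},
])

```text
clock: 35.42
position: [534.1, 221.7, 182.9]
ee_rot: [-0.146, 0.989, -0.001, -0.001]
contact_force: [0.1, -0.7, -0.0]
gripper_width: 85.8
grasp_force: 0.0
```

>>> servo_tool([
  {"travel":[-0.022,0.103,-0.008],"rot":[0,0,0],"hand":1},
  {"travel":[-0.022,0.103,-0.008],"rot":[0,0,0],"hand":1},
  {"travel":[-0.022,0.103,-0.008],"rot":[0,0,0],"hand":0.6},
  {"travel":[-0.022,0.103,-0.008],"rot":[0,0,0],"hand":0.6},
  {"travel":[0,0,0],"rot":[0,0,0],"hand":0.6},
  {"travel":[0,0,0],"rot":[0,0,0],"hand":0.6},
  {"travel":[0,0,0],"rot":[0,0,0],"hand":0.6},
  {"travel":[0,0,0],"rot":[0,0,0],"hand":0.6},
])

```text
clock: 36.08
position: [526.1, 324.4, 191.6]
ee_rot: [-0.146, 0.989, -0.001, -0.001]
contact_force: [0.2, 0.1, -0.2]
gripper_width: 51.2
grasp_force: 0.0
```

```bash
cat > plate.py <<'E'
from h import *
v=grab("wrist","pl.png");s=v["s"];P=cloud(v);x,y,z=P[...,0],P[...,1],P[...,2]
hsv=cv2.cvtColor(v["im"],cv2.COLOR_RGB2HSV);print(s["clock"],s["position"].round(1))
blue=(hsv[...,0]>100)&(hsv[...,0]<125)&(hsv[...,1]>120)&(z<30)&(np.hypot(x-520,y-327)<150)
q=P[blue];r=cv2.minAreaRect(q[:,:2].astype(np.float32));print("plate z",np.median(q[:,2]).round(1),np.round(r[0],1),np.round(r[1],1),round(r[2],1))
bar=(abs(z-43)<8)&(hsv[...,2]<90)&(np.hypot(x-r[0][0],y-r[0][1])<60)
q=P[bar];zt=np.percentile(q[:,2],80);q=q[abs(q[:,2]-zt)<3];rb=cv2.minAreaRect(q[:,:2].astype(np.float32));print("bar z",np.median(q[:,2]).round(1),len(q),np.round(rb[0],1),np.round(rb[1],1),round(rb[2],1))
a=rb[2]+(90 if rb[1][1]>rb[1][0] else 0); print("bar dir",a)
plan(rb[0][0],rb[0][1],-10,(a+90-106)%180+106 if False else [a+90+180*k for k in(-1,0,1) if 60<a+90+180*k<240][0])
E
python3 plate.py
```

```text
36.0833 [526.1 324.4 191.6]
plate z 9.4 [524.7 327.5] [169.7  85.2] 16.5
bar z 47.0 1354 [521.  331.1] [87.1 13.3] 16.4
bar dir 16.39744758605957
pos [526.3 324.3 191.9] psi 106.71 tilt [-9.e-04 -9.e-04 -1.e+00] | rotz frac 0.0009 n>= 1 | travel [0.0125 0.0324 0.8075] n>= 7
```

View pics/pl.png

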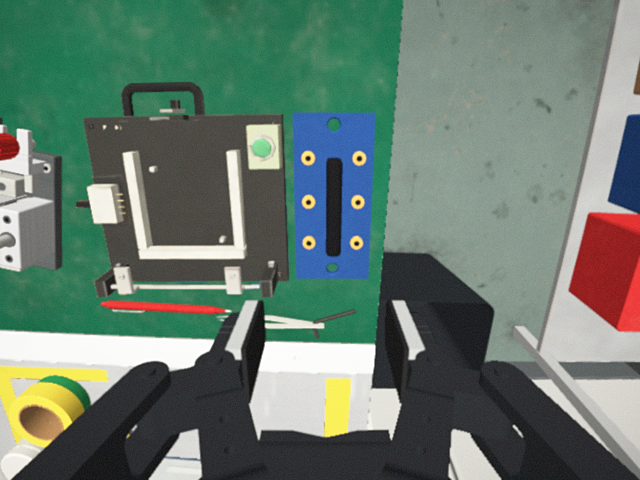

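Plate at (335,195) lying flat, bar (334,207) axis well defined, holes at (333,124) and (332,267). Descend and grip.

>>> servo_tool([
  {"travel":[0.012,0.032,0.12],"rot":[0,0,0.001],"hand":0.5},
  {"travel":[0,0,0.14],"rot":[0,0,0],"hand":0.5},
  {"travel":[0,0,0.14],"rot":[0,0,0],"hand":0.5},
  {"travel":[0,0,0.14],"rot":[0,0,0],"hand":0.5},
  {"travel":[0,0,0.12],"rot":[0,0,0],"hand":0.5},
  {"travel":[0,0,0.08],"rot":[0,0,0],"hand":0.5},
  {"travel":[0,0,0.05],"rot":[0,0,0],"hand":0.5},
  {"travel":[0,0,0.03],"rot":[0,0,0],"hand":0.5},
  {"travel":[0,0,0],"rot":[0,0,0],"hand":0.5},
  {"travel":[0,0,0],"rot":[0,0,0],"hand":0.5},
])

```text
clock: 36.97
position: [521.7, 331.8, -12.2]
ee_rot: [-0.142, 0.99, 0.0, 0.0]
contact_force: [-0.2, 0.2, 0.3]
gripper_width: 42.4
grasp_force: 0.0
```

```bash
cat > pt.py <<'E'
from h import *
v=grab("wrist","pt.png");s=v["s"];P=cloud(v);T=(P-s["position"])@Ro.from_quat(s["ee_rot"]).as_matrix()
hsv=cv2.cvtColor(v["im"],cv2.COLOR_RGB2HSV);print(s["clock"],s["position"].round(1),s["contact_force"].round(1),round(s["gripper_width"],1))
blue=(hsv[...,0]>100)&(hsv[...,0]<125)&(hsv[...,1]>120)&(v["d"]>0)&(np.hypot(T[...,0],T[...,1])<110)
q=T[blue];z0=np.median(q[:,2]);q=q[abs(q[:,2]-z0)<5];r=cv2.minAreaRect(q[:,:2].astype(np.float32))
A=np.c_[q[:,:2],np.ones(len(q))];c=np.linalg.lstsq(A,q[:,2],rcond=None)[0]
print("plate tool: top z",c[2].round(1),"slope",c[:2].round(4),"rect",np.round(r[0],1),np.round(r[1],1),round(r[2],1),"rng",np.percentile(q[:,:2],[.5,99.5],axis=0).round(1).tolist())
E
python3 pt.py
```

```text
36.9667 [521.7 331.8 -12.2] [-0.2  0.2  0.3] 42.4
plate tool: top z -21.6 slope [-0.0003 -0.0002] rect [ 0.6 -0.6] [ 76.6 166. ] 89.9 rng [[-77.5, -38.1], [83.4, 37.0]]
```

>>> servo_tool([
  {"travel":[0,0,0],"rot":[0,0,0],"hand":0.2},
  {"travel":[0,0,0],"rot":[0,0,0],"hand":0.1},
  {"travel":[0,0,0],"rot":[0,0,0],"hand":0},
  {"travel":[0,0,0],"rot":[0,0,0],"hand":0},
  {"travel":[0,0,0],"rot":[0,0,0],"hand":0},
  {"travel":[0,0,0],"rot":[0,0,0],"hand":0},
])

```text
clock: 37.52
position: [521.9, 332.5, -11.2]
ee_rot: [-0.143, 0.99, 0.0, 0.001]
contact_force: [-0.3, -1.1, 6.0]
gripper_width: 12.6
grasp_force: 60.6
```

>>> servo_tool([
  {"travel":[0,0,-0.02],"rot":[0,0,0],"hand":0},
  {"travel":[0,0,-0.04],"rot":[0,0,0],"hand":0},
  {"travel":[0,0,-0.1],"rot":[0,0,0],"hand":0},
  {"travel":[0,0,-0.12],"rot":[0,0,0],"hand":0},
  {"travel":[0,0,-0.12],"rot":[0,0,0],"hand":0},
  {"travel":[0,0,-0.12],"rot":[0,0,0],"hand":0},
  {"travel":[0,0,-0.04],"rot":[0,0,0],"hand":0},
  {"travel":[0,0,0],"rot":[0,0,0],"hand":0},
  {"travel":[0,0,0],"rot":[0,0,0],"hand":0},
])

```text
clock: 38.27
position: [520.1, 331.6, 126.2]
ee_rot: [-0.142, 0.99, 0.0, -0.001]
contact_force: [0.9, -0.2, -5.2]
gripper_width: 12.8
grasp_force: 59.3
```

```bash
python3 pt.py; python3 -c "
from h import *
plan(632,-17,145,184.4)"
```

```text
38.2667 [520.1 331.6 126.2] [ 0.9 -0.2 -5.2] 12.8
plate tool: top z -20.5 slope [-0.0018  0.0003] rect [0.7 0.2] [ 76.7 166.6] 89.8 rng [[-77.3, -37.6], [83.8, 37.8]]
pos [519.6 331.  124.9] psi 106.36 tilt [-0.004  -0.0023 -1.    ] | rotz frac -0.2168 n>= 11 | travel [ 1.4226 -0.3415 -0.0803] n>= 13
```

>>> servo_tool([
  {"travel":[0,0,-0.016],"rot":[0,0,-0.0197],"hand":0},
  {"travel":[0,0,-0.016],"rot":[0,0,-0.0197],"hand":0},
  {"travel":[0,0,-0.016],"rot":[0,0,-0.0197],"hand":0},
  {"travel":[0,0,-0.016],"rot":[0,0,-0.0197],"hand":0},
  {"travel":[0,0,-0.016],"rot":[0,0,-0.0197],"hand":0},
  {"travel":[0,0,0],"rot":[0,0,-0.0197],"hand":0},
  {"travel":[0,0,0],"rot":[0,0,-0.0197],"hand":0},
  {"travel":[0,0,0],"rot":[0,0,-0.0197],"hand":0},
  {"travel":[0,0,0],"rot":[0,0,-0.0197],"hand":0},
  {"travel":[0,0,0],"rot":[0,0,-0.0197],"hand":0},
])

```text
clock: 39.15
position: [519.7, 330.9, 143.8]
ee_rot: [-0.692, 0.721, 0.0, -0.003]
contact_force: [0.3, -0.6, -4.1]
gripper_width: 13.1
grasp_force: 59.3
```

>>> servo_tool([
  {"travel":[0,0,0],"rot":[0,0,-0.0197],"hand":0},
  {"travel":[0.0948,-0.0228,0],"rot":[0,0,0],"hand":0},
  {"travel":[0.0948,-0.0228,0],"rot":[0,0,0],"hand":0},
  {"travel":[0.0948,-0.0228,0],"rot":[0,0,0],"hand":0},
  {"travel":[0.0948,-0.0228,0],"rot":[0,0,0],"hand":0},
  {"travel":[0.0948,-0.0228,0],"rot":[0,0,0],"hand":0},
  {"travel":[0.0948,-0.0228,0],"rot":[0,0,0],"hand":0},
  {"travel":[0.0948,-0.0228,0],"rot":[0,0,0],"hand":0},
  {"travel":[0.0948,-0.0228,0],"rot":[0,0,0],"hand":0},
  {"travel":[0.0948,-0.0228,0],"rot":[0,0,0],"hand":0},
])

```text
clock: 39.98
position: [587.3, 121.6, 144.0]
ee_rot: [0.734, -0.679, -0.001, 0.003]
contact_force: [0.1, -0.6, -4.3]
gripper_width: 12.7
grasp_force: 59.2
```

>>> servo_tool([
  {"travel":[0.0948,-0.0228,0],"rot":[0,0,0],"hand":0},
  {"travel":[0.0948,-0.0228,0],"rot":[0,0,0],"hand":0},
  {"travel":[0.0948,-0.0228,0],"rot":[0,0,0],"hand":0},
  {"travel":[0.0948,-0.0228,0],"rot":[0,0,0],"hand":0},
  {"travel":[0.0948,-0.0228,0],"rot":[0,0,0],"hand":0},
  {"travel":[0.0948,-0.0228,0],"rot":[0,0,0],"hand":0},
  {"travel":[0,0,0],"rot":[0,0,0],"hand":0},
  {"travel":[0,0,0],"rot":[0,0,0],"hand":0},
  {"travel":[0,0,0],"rot":[0,0,0],"hand":0},
  {"travel":[0,0,0],"rot":[0,0,0],"hand":0},
])

```text
clock: 40.82
position: [633.0, -15.1, 145.8]
ee_rot: [0.734, -0.679, -0.001, 0.001]
contact_force: [-0.7, -0.3, -2.8]
gripper_width: 12.7
grasp_force: 59.3
```

```bash
python3 pt.py; cat > fit.py <<'E'
from h import *
# everything in tool frame: jig features visible past the plate, and plate holes
v=grab("wrist","fit.png");s=v["s"];M=Ro.from_quat(s["ee_rot"]).as_matrix();P=cloud(v);T=(P-s["position"])@M
hsv=cv2.cvtColor(v["im"],cv2.COLOR_RGB2HSV);m=v["d"]>0;tz=s["position"][2]-1.5
def pl(n,z,w,xr,yr,extra=True):
    q=T[m&extra&(abs(T[...,2]-z)<w)&(T[...,0]>xr[0])&(T[...,0]<xr[1])&(T[...,1]>yr[0])&(T[...,1]<yr[1])]
    if len(q)>15:
        r=cv2.minAreaRect(q[:,:2].astype(np.float32)); print(n,len(q),"z",np.median(q[:,2]).round(1),"rng",np.percentile(q[:,:2],[1,99],axis=0).round(1).tolist(),np.round(r[0],1),np.round(r[1],1),round(r[2],1))
    else: print(n,"none")
pl("bench",tz,6,(60,200),(60,160))
pl("dowelR",tz-78,8,(55,110),(-15,15)); pl("postR",tz-60.5,4,(50,110),(-50,50)); pl("base",tz-12,4,(20,130),(-65,80)); pl("dowelL",tz-78,8,(-90,-55),(-15,15))
blue=(hsv[...,0]>100)&(hsv[...,0]<125)&(hsv[...,1]>120)
# holes in plate top: non-blue near +-72
top=m&blue&(abs(T[...,2]+20.5)<4)
mask=(top*255).astype(np.uint8)
cn,h=cv2.findContours(mask,cv2.RETR_CCOMP,cv2.CHAIN_APPROX_NONE)
def tp(uv,z):
    o,d=rays(v,uv);o=(o-s["position"])@M;d=d@M;return o+d*((z-o[2])/d[:,2:])
for i,c in enumerate(cn):
    if h[0][i][3]>=0 and len(c)>12:
        q=tp(c.reshape(-1,2),-20.5);(cx,cy),(a,b),t=cv2.minAreaRect(q[:,:2].astype(np.float32))
        if abs(abs(cx)-72)<10: print("hole",round(cx,1),round(cy,1),round(a,1),round(b,1))
E
python3 fit.py
```

```text
40.8167 [633.  -15.1 145.8] [-0.7 -0.3 -2.8] 12.7
plate tool: top z -20.5 slope [-0.0012 -0.0001] rect [0.4 0.2] [ 76.6 167. ] 89.7 rng [[-78.2, -37.7], [83.5, 37.6]]
bench 12376 z 145.1 rng [[61.1, 61.5], [148.1, 159.2]] [113.9 110. ] [100.  107.8] 90.0
dowelR 167 z 66.0 rng [[69.1, -4.3], [76.6, 4.6]] [72.5  0.2] [8.3 9. ] 0.0
postR 361 z 84.6 rng [[58.7, -9.4], [74.5, 9.0]] [66.7 -0.2] [17.5 18.5] 1.4
base 1282 z 136.2 rng [[23.0, -64.6], [129.9, 77.2]] [98.6 22.2] [ 73.1 180. ] 31.9
dowelL none
hole 73.1 0.0 12.7 12.3
```

Dowel is seen through the plate's hole: both at tool x≈72.8, y≈0.1. Lower to just above the dowel tips and recheck.

>>> servo_tool([
  {"travel":[0,0,0.06],"rot":[0,0,0],"hand":0},
  {"travel":[0,0,0.08],"rot":[0,0,0],"hand":0},
  {"travel":[0,0,0.06],"rot":[0,0,0],"hand":0},
  {"travel":[0,0,0.04],"rot":[0,0,0],"hand":0},
  {"travel":[0,0,0.03],"rot":[0,0,0],"hand":0},
  {"travel":[0,0,0.01],"rot":[0,0,0],"hand":0},
  {"travel":[0,0,0],"rot":[0,0,0],"hand":0},
  {"travel":[0,0,0],"rot":[0,0,0],"hand":0},
  {"travel":[0,0,0],"rot":[0,0,0],"hand":0},
  {"travel":[0,0,0],"rot":[0,0,0],"hand":0},
])

```text
clock: 41.75
position: [634.5, -15.7, 78.4]
ee_rot: [0.734, -0.679, 0.001, -0.001]
contact_force: [0.3, 0.5, -3.6]
gripper_width: 12.9
grasp_force: 59.2
```

```bash
python3 pt.py; python3 fit.py; python3 - <<'E'
from h import *
plan(632,-17,145,184.4)
v=grab("wrist");s=v["s"];P=cloud(v);T=(P-s["position"])@Ro.from_quat(s["ee_rot"]).as_matrix();tz=s["position"][2]-1.5
# keeper/jig base right edge line -> jig yaw in tool frame
q=T[(v["d"]>0)&(abs(T[...,2]-(tz-12))<3)&(T[...,0]>55)&(T[...,0]<100)&(T[...,1]>30)&(T[...,1]<80)]
print(len(q),np.percentile(q,[1,99],axis=0).round(1).tolist() if len(q) else "")
g=v["im"]; hsv=cv2.cvtColor(g,cv2.COLOR_RGB2HSV)
dark=(v["d"]>0)&(abs(T[...,2]-(tz-12))<3)&(hsv[...,1]<60)&(T[...,0]>60)&(T[...,0]<100)
q=T[dark]; 
if len(q):
    pts=[]
    for a in np.arange(-50,70,4):
        k=q[(q[:,1]>a)&(q[:,1]<a+4)]
        if len(k)>5: pts.append((a+2,k[:,0].max()))
    pts=np.array(pts); print(pts.round(1).tolist()); print(np.degrees(np.arctan(np.polyfit(pts[:,0],pts[:,1],1)[0])))
E
```

```text
41.75 [634.5 -15.7  78.4] [ 0.3  0.5 -3.6] 12.9
plate tool: top z -20.5 slope [-0.0013  0.0003] rect [ 0.5 -0.1] [166.9  76.4] 0.0 rng [[-78.7, -37.7], [83.5, 37.5]]
bench 19674 z 76.6 rng [[60.9, 61.6], [146.5, 159.1]] [105.7 110. ] [100.   91.4] 89.9
dowelR 353 z -2.0 rng [[68.0, -3.2], [77.1, 5.9]] [72.6  1.4] [9.1 9.5] 43.8
postR 271 z 16.2 rng [[64.4, -7.0], [77.7, 6.6]] [71.  -0.2] [13.4 13.7] 0.5
base 3959 z 67.5 rng [[21.0, -63.8], [129.8, 75.3]] [96.8 22.6] [ 82.  181.1] 35.4
dowelL none
hole 73.2 -0.0 12.3 12.0
pos [634.2 -15.8  78.1] psi -175.58 tilt [ 1.2e-03  2.0e-04 -1.0e+00] | rotz frac 0.0 n>= 1 | travel [ 0.0043  0.0092 -0.2678] n>= 3
728 [[55.3, 58.5, 61.7], [83.0, 73.0, 66.1]]
[[60.0, 82.9], [64.0, 83.0], [68.0, 83.0]]
0.6047894648011234
```

>>> servo_tool([
  {"travel":[0,0,0],"rot":[0,0,0],"hand":0},
  {"travel":[0,0,0],"rot":[0,0,0],"hand":0},
  {"travel":[0,0,0],"rot":[0,0,0],"hand":0},
  {"travel":[0,0,0],"rot":[0,0,0],"hand":0},
  {"travel":[0,0,0],"rot":[0,0,0],"hand":0},
  {"travel":[0,0,0],"rot":[0,0,0],"hand":0},
])

```text
clock: 42.4
position: [633.9, -15.8, 77.3]
ee_rot: [0.734, -0.679, -0.0, 0.0]
contact_force: [0.6, 0.7, -3.6]
gripper_width: 12.6
grasp_force: 59.2
```

```bash
python3 fit.py; python3 -c "
from h import *
plan(632,-17,145)"
```

```text
bench 19925 z 75.9 rng [[61.0, 61.5], [146.7, 159.3]] [105.7 110. ] [100.   91.4] 90.0
dowelR 356 z -2.8 rng [[68.1, -3.6], [77.1, 5.3]] [72.5  0.8] [9.5 9.5] 44.1
postR 268 z 15.1 rng [[64.4, -6.9], [77.7, 6.6]] [71.  -0.2] [13.4 13.6] 0.4
base 4005 z 66.6 rng [[21.0, -63.9], [129.9, 75.2]] [97.1 23. ] [ 83.7 180.6] 35.1
dowelL none
hole 73.2 -0.0 12.3 12.0
pos [633.9 -15.8  77.3] psi -175.58 tilt [-1.e-04 -0.e+00 -1.e+00] | rotz frac -0.0 n>= 0 | travel [ 0.0043  0.0078 -0.2707] n>= 3
```

>>> servo_tool([
  {"travel":[-0.002,0.003,0.008],"rot":[0,0,0],"hand":0},
  {"travel":[0,0,0.008],"rot":[0,0,0],"hand":0},
  {"travel":[0,0,0.008],"rot":[0,0,0],"hand":0},
  {"travel":[0,0,0.008],"rot":[0,0,0],"hand":0},
  {"travel":[0,0,0.008],"rot":[0,0,0],"hand":0},
  {"travel":[0,0,0],"rot":[0,0,0],"hand":0},
  {"travel":[0,0,0],"rot":[0,0,0],"hand":0},
  {"travel":[0,0,0],"rot":[0,0,0],"hand":0},
  {"travel":[0,0,0],"rot":[0,0,0],"hand":0},
  {"travel":[0,0,0],"rot":[0,0,0],"hand":0},
])

```text
clock: 43.28
position: [633.2, -15.3, 67.5]
ee_rot: [0.734, -0.679, 0.0, -0.0]
contact_force: [-0.3, 0.1, -3.6]
gripper_width: 12.8
grasp_force: 59.3
```

```bash
python3 fit.py; python3 pt.py; python3 - <<'E'
from h import *
print(sensors.read_state()["wrist_torque"])
v=grab("scene","s10.png");P=cloud(v);hsv=cv2.cvtColor(v["im"],cv2.COLOR_RGB2HSV)
blue=(hsv[...,0]>100)&(hsv[...,0]<125)&(hsv[...,1]>120)&(abs(P[...,0]-630)<90)&(abs(P[...,1]+17)<110)&(P[...,2]>60)&(P[...,2]<110)
q=P[blue];print(len(q));k=q[q[:,2]>np.percentile(q[:,2],40)]
A=np.c_[k[:,:2]-[632,-17],np.ones(len(k))];print(np.linalg.lstsq(A,k[:,2],rcond=None)[0].round(4))
u=proj(v,[626.5,55,90])[0];print(u)
c=v["im"][int(u[1])-40:int(u[1])+50,int(u[0])-60:int(u[0])+90];cv2.imwrite("pics/s10c.png",cv2.resize(c,None,fx=5,fy=5,interpolation=cv2.INTER_CUBIC)[:,:,::-1])
E
```

```text
bench 21701 z 66.0 rng [[61.1, 61.5], [146.8, 159.2]] [105.4 110. ] [100.   90.7] 90.0
dowelR 1207 z -19.4 rng [[55.6, -14.5], [83.5, 14.4]] [69.5  0. ] [30.  28.8] 89.9
postR 222 z 5.2 rng [[65.3, -6.5], [77.9, 6.3]] [71.6 -0.2] [12.6 12.9] 0.0
base 4285 z 56.6 rng [[21.5, -64.0], [129.9, 75.8]] [96.8 22.7] [ 82.7 180.8] 35.9
dowelL 112 z -19.8 rng [[-83.2, -13.7], [-57.4, 13.7]] [-70.4  -0.2] [28.  25.8] 89.1
hole 73.1 0.1 12.3 12.3
43.3333 [633.1 -15.3  67.5] [-0.2 -0.1 -3.4] 12.8
plate tool: top z -20.5 slope [-0.0011  0.    ] rect [ 0.3 -0.1] [ 76.4 167.1] 89.9 rng [[-78.8, -37.7], [83.5, 37.5]]
[-0.03061849 -0.00392653 -0.05536541]
966
[ 1.54000e-02 -4.90000e-03  8.72346e+01]
[274.36121048 225.15365458]
```

No contact with the tips entered. Continue gently.

>>> servo_tool([
  {"travel":[0,0,0.006],"rot":[0,0,0],"hand":0},
  {"travel":[0,0,0.006],"rot":[0,0,0],"hand":0},
  {"travel":[0,0,0.006],"rot":[0,0,0],"hand":0},
  {"travel":[0,0,0.006],"rot":[0,0,0],"hand":0},
  {"travel":[0,0,0],"rot":[0,0,0],"hand":0},
  {"travel":[0,0,0],"rot":[0,0,0],"hand":0},
])

```text
clock: 43.93
position: [633.0, -15.3, 61.1]
ee_rot: [0.734, -0.679, -0.0, 0.0]
contact_force: [0.3, 0.1, -3.1]
gripper_width: 13.1
grasp_force: 59.3
```

```bash
python3 -c "
from h import *
v=grab('wrist');s=v['s'];print(s['contact_force'],s['wrist_torque'],s['position'])
M=Ro.from_quat(s['ee_rot']).as_matrix();P=cloud(v);T=(P-s['position'])@M;tz=s['position'][2]-1.5
for a,b,n in((60,84,'hole'),):
    q=T[(v['d']>0)&(np.hypot(T[...,0]-73,T[...,1])<5.5)&(T[...,2]<0)]
    k=q[q[:,2]<np.percentile(q[:,2],40)];print(len(q),np.percentile(q[:,2],[5,50,95]).round(1),np.median(k,0).round(1),np.percentile(k[:,:2],[2,98],axis=0).round(1).tolist())
"; python3 fit.py | grep -E "hole|bench"
```

```text
[ 0.27806909  0.07209754 -3.07951836] [ 0.01613983 -0.04520627  0.02324121] [632.97038582 -15.32100689  61.14970521]
484 [-22.7 -18.7  -1.3] [ 73.1   0.1 -21.3] [[70.1, -2.8], [76.1, 2.9]]
bench 22763 z 59.9 rng [[61.1, 61.5], [145.9, 159.2]] [104.5 110. ] [100.   88.9] 90.0
hole 73.0 -0.1 12.0 12.3
```

>>> servo_tool([
  {"travel":[0,0,0.006],"rot":[0,0,0],"hand":0},
  {"travel":[0,0,0.006],"rot":[0,0,0],"hand":0},
  {"travel":[0,0,0.006],"rot":[0,0,0],"hand":0},
  {"travel":[0,0,0.006],"rot":[0,0,0],"hand":0},
  {"travel":[0,0,0.006],"rot":[0,0,0],"hand":0},
  {"travel":[0,0,0.006],"rot":[0,0,0],"hand":0},
  {"travel":[0,0,0],"rot":[0,0,0],"hand":0},
  {"travel":[0,0,0],"rot":[0,0,0],"hand":0},
  {"travel":[0,0,0],"rot":[0,0,0],"hand":0},
])

```text
clock: 44.78
position: [633.2, -15.3, 52.4]
ee_rot: [0.734, -0.679, 0.0, -0.0]
contact_force: [1.0, 0.9, -3.4]
gripper_width: 12.7
grasp_force: 59.3
```

>>> servo_tool([
  {"travel":[0,0,0.004],"rot":[0,0,0],"hand":0},
  {"travel":[0,0,0.004],"rot":[0,0,0],"hand":0},
  {"travel":[0,0,0],"rot":[0,0,0],"hand":0},
  {"travel":[0,0,0],"rot":[0,0,0],"hand":0},
])

```text
clock: 45.12
position: [633.0, -15.4, 50.3]
ee_rot: [0.734, -0.679, -0.0, 0.0]
contact_force: [0.5, -0.6, -4.6]
gripper_width: 12.6
grasp_force: 59.3
```

```bash
python3 fit.py | grep -E "hole|bench"; python3 pt.py
```

```text
bench 24622 z 48.8 rng [[61.0, 61.5], [143.7, 159.2]] [103.1 110. ] [ 86.2 100. ] 0.0
hole 73.2 -0.1 12.3 12.0
45.1667 [633.1 -15.3  50.3] [ 0.2  0.7 -4.2] 12.9
plate tool: top z -20.5 slope [-0.0011  0.0003] rect [ 0.5 -0.1] [166.9  76.3] 0.0 rng [[-78.2, -37.5], [83.5, 37.5]]
```

Underside at ~61.3; a last millimetre or so.

>>> servo_tool([
  {"travel":[0,0,0.004],"rot":[0,0,0],"hand":0},
  {"travel":[0,0,0.002],"rot":[0,0,0],"hand":0},
  {"travel":[0,0,0],"rot":[0,0,0],"hand":0},
  {"travel":[0,0,0],"rot":[0,0,0],"hand":0},
  {"travel":[0,0,0],"rot":[0,0,0],"hand":0},
])

```text
clock: 45.63
position: [633.1, -15.3, 48.9]
ee_rot: [0.734, -0.679, 0.0, -0.0]
contact_force: [0.0, 0.6, -3.3]
gripper_width: 13.1
grasp_force: 59.4
```

```bash
python3 fit.py | grep -E "hole|bench"; python3 pt.py
```

```text
bench 24881 z 47.4 rng [[61.1, 61.5], [143.4, 159.2]] [103. 110.] [100.   85.9] 90.0
hole 73.1 0.1 12.2 12.3
45.6833 [633.1 -15.3  48.9] [ 0.1 -0.4 -3.4] 12.8
plate tool: top z -20.5 slope [-0.0001  0.0002] rect [0.3 0.4] [ 76.2 167. ] 89.7 rng [[-77.8, -37.4], [83.5, 37.5]]
```

>>> servo_tool([
  {"travel":[0,0,0.003],"rot":[0,0,0],"hand":0},
  {"travel":[0,0,0],"rot":[0,0,0],"hand":0},
  {"travel":[0,0,0],"rot":[0,0,0],"hand":0},
  {"travel":[0,0,0],"rot":[0,0,0],"hand":0},
])

```text
clock: 46.07
position: [633.1, -15.3, 48.9]
ee_rot: [0.734, -0.679, 0.0, -0.0]
contact_force: [-1.9, 0.0, 3.2]
gripper_width: 12.8
grasp_force: 60.2
```

>>> servo_tool([
  {"travel":[0,0,0.003],"rot":[0,0,0],"hand":0},
  {"travel":[0,0,0],"rot":[0,0,0],"hand":0},
  {"travel":[0,0,0],"rot":[0,0,0],"hand":0},
  {"travel":[0,0,0],"rot":[0,0,0],"hand":0},
])

```text
clock: 46.4
position: [633.2, -15.3, 48.8]
ee_rot: [0.734, -0.679, 0.0, -0.0]
contact_force: [-3.8, 0.6, 6.2]
gripper_width: 12.7
grasp_force: 60.7
```

Seated: the plate has bottomed and the force rises without motion. Release, retreat and check.

>>> servo_tool([
  {"travel":[0,0,-0.002],"rot":[0,0,0],"hand":0},
  {"travel":[0,0,0],"rot":[0,0,0],"hand":0.3},
  {"travel":[0,0,0],"rot":[0,0,0],"hand":0.5},
  {"travel":[0,0,0],"rot":[0,0,0],"hand":0.5},
  {"travel":[0,0,0],"rot":[0,0,0],"hand":0.5},
  {"travel":[0,0,-0.06],"rot":[0,0,0],"hand":0.5},
  {"travel":[0,0,-0.12],"rot":[0,0,0],"hand":0.5},
  {"travel":[0,0,-0.12],"rot":[0,0,0],"hand":0.5},
  {"travel":[0,0,-0.12],"rot":[0,0,0],"hand":0.5},
  {"travel":[0,0,0],"rot":[0,0,0],"hand":0.5},
])

```text
clock: 47.23
position: [637.6, -15.3, 160.3]
ee_rot: [0.734, -0.679, 0.005, -0.005]
contact_force: [0.9, 0.6, 0.8]
gripper_width: 42.4
grasp_force: 0.0
```

>>> servo_tool([
  {"travel":[0.1,0.1,-0.05],"rot":[0,0,0],"hand":0.5},
  {"travel":[0.1,0.1,-0.05],"rot":[0,0,0],"hand":0.5},
  {"travel":[0.05,0.05,-0.05],"rot":[0,0,0],"hand":0.5},
  {"travel":[0,0,0],"rot":[0,0,0],"hand":0.5},
  {"travel":[0,0,0],"rot":[0,0,0],"hand":0.5},
  {"travel":[0,0,0],"rot":[0,0,0],"hand":0.5},
])

```text
clock: 47.73
position: [575.8, -82.1, 189.8]
ee_rot: [0.734, -0.679, -0.0, -0.0]
contact_force: [-0.3, -0.3, -0.4]
gripper_width: 42.6
grasp_force: 0.0
```

```bash
python3 - <<'E'
from h import *
v=grab("wrist","end.png");s=v["s"];P=cloud(v);x,y,z=P[...,0],P[...,1],P[...,2]
hsv=cv2.cvtColor(v["im"],cv2.COLOR_RGB2HSV)
b=(hsv[...,0]>100)&(hsv[...,0]<125)&(hsv[...,1]>120)&(z>50)&(z<90);q=P[b]
r=cv2.minAreaRect(q[:,:2].astype(np.float32));A=np.c_[q[:,:2]-q[:,:2].mean(0),np.ones(len(q))]
print(s["clock"],s["contact_force"].round(1),"plate",r,np.linalg.lstsq(A,q[:,2],rcond=None)[0].round(4))
q=P[((hsv[...,0]<8)|(hsv[...,0]>172))&(hsv[...,1]>150)&(z>55)&(z<75)&(x<600)];print("knob",len(q),np.median(q,0).round(1))
E
```

```text
47.7333 [-0.3 -0.3 -0.4] plate ((633.2614135742188, -15.685142517089844), (76.17584228515625, 167.73777770996094), 4.481469631195068) [8.00000e-04 7.00000e-04 6.94132e+01]
knob 474 [549.6  30.6  66.6]
```

View pics/end.png

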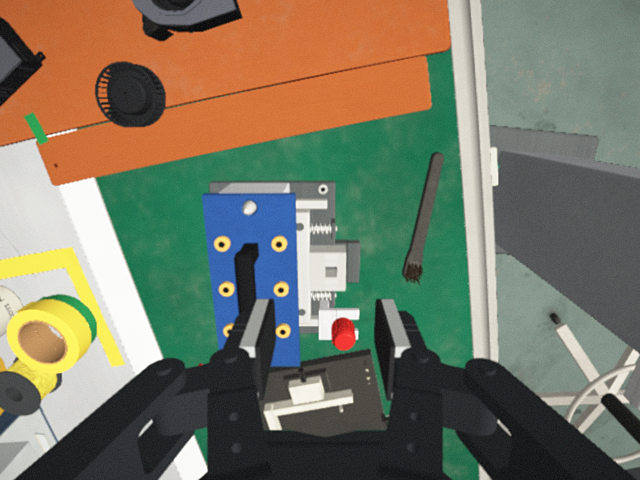

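The plate lies level (top at 69.4 mm, with the usual +1.3 mm bias) with the dowel through its hole at (250,208). The pin is parked at (343,333) and the brush is clear at (420,215).

```bash
python3 -c "
from bench import job_done
print(job_done())"
```

```text
the job is handed in; nothing more can be done
None
```

The job is done and handed in: the brush lies flat on the bench, both blanks present are clamped in the outer bays, the pin hangs parked in the notch, and the bush plate sits level on the posts over the dowels.

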